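# Seat a printing block in the registration corner of a sloping jig

## Robot

A 6-joint arm with a two-finger parallel gripper is mounted at the origin on the work surface. World frame = base frame: x ahead of the robot, y to its left, z up, the work surface at z = 0. Lengths are in mm, angles in rad, forces in N, time in s.
With the tool pointing down it reaches from about 325 to 850 mm from the base axis. Payload 15.5 kg.
Tool frame: the origin (TCP) lies midway between the tips of the shut fingers; the grasp point (between the pads) lies 19 mm behind it; z points along the fingers, y is the direction in which the jaws open and shut (so a half turn about z gives the same grasp; the last joint's range is limited). The gripper opens to 91 mm and grips with 3 to 60 N. Pads are 32 mm wide; open, the fingers measure 118 mm over their backs; the gripper's body (76 mm by 178 mm) begins 60 mm behind the grasp point.
Start: joints at [1.135, 0.494, 1.345, -0, 1.302, -0.096], TCP at [208.896, 589.058, 213.915] pointing down, gripper open.
Joint ranges: [-2.91, 2.91], [-0.82, 2.16], [0.22, 2.67], [-1.22, 4.37], [0.12, 2.79], [-3.08, 3.08]. Speed limits (rad/s): [1.89, 1.89, 2.57, 3.01, 3.01, 3.01].

## Interface

Orientations are given as a unit quaternion [w, x, y, z].
In Python, from workcell import bot gives the robot as it stands.
- The arm moves only by the shell command python3 -m pendant 'ROWS' [FORCE]. ROWS is a JSON object of lists of equal length, an entry for each row: "translation": the shift along the tool's x, y, z in m, a list of three; "turn": the turn, a rotation vector about the tool's x, y, z in rad, a list of three; "gripper": the gripper's target within -1 to 1 (fully open at 1, half-way at 0, shut at -1). A call has 1 to 5 rows; each row shifts and turns the commanded pose from where the row before left it, along the tool's axes as they then stand; what a row does not reach is not made up. A row lasts 1/10 s, in which the tool goes at most 50 mm and 8.59 degrees, less where a joint would pass 70% of its speed; a pose out of reach is approached as far as the arm can. A call is refused whole if a number of a shift passes 0.05 or a number of a turn 0.15, either way. A call with a gripper value outside its range is refused whole. The fingers move at their own pace and stop on an object; FORCE is the grip in N (left out, the last holds). Time passes only in rows, so rows that do not move let the fingers close. It gives the time, the measured TCP pose, the force and the opening at its end, in the units of the state.
- bot.state(): the state, without advancing time (a new reading comes with each control period).
- bot.read_camera(name): name is "scene" or "top" or "wrist"; returns a dict with "frame" (384x512x3 uint8, red, green, blue), "z_map" (384x512 float32, mm along the optical axis (not along the pixel's ray), 0 where there is no reading), "fx", "fy", "cx", "cy" (pixels), "T" (4x4, takes a point from camera to world coordinates); the wrist camera has in their place "hand_eye" (4x4, takes a point from camera to tool coordinates, whose origin is the TCP and whose axes are the flange's). Camera axes: x right, y up, looking along -z (the intrinsics and any distortion apply to the point x, -y, -z); pixel columns grow to the right and rows downward; lengths in mm; the calibration is good to about 2 mm. A picture is of the moment at which its call begins: read the wrist's pose just before it.
- bot.close_job(): hands the job in, once; it reports no verdict.
Trained networks look in a picture, given as the dict that the camera call returned (one of the last four; its "shot" number tells which), for a name from the list of things; names that differ only in an ending like _2 or _b are one class to them, and where a whole thing is asked for, a point or a joint stands for the part that bears it (a point fixed in the world has none). Each returns a list of dicts, best first, with "p" (0 to 1); they miss things now and then, are a little off and sometimes report something else, mostly with a low value. They report only what shows in the picture. A call takes as long as a camera call. They do not tell look-alikes from the thing itself.
- bot.trace(picture, thing): "pixels" (384x512 bool, what is visible of it) and "location" ([row, column] in pixels, amid what is visible of it).
- bot.spot_point(picture, thing): "location" ([row, column] in pixels: a listed point, or the origin of a listed thing).
The state is a dict: "time_s": time; "qpos": joint angles; "joint_velocities": joint speeds; "tau": joint torques, N m; "position": TCP position; "ee_rot": TCP orientation; "force": force on the tool from outside, world axes, zero at the start; "torque": the same for the moment, N m; "width": opening from 0.0 (shut) to 1.0 (fully open).
Only numpy, scipy, OpenCV 4.12 (cv2) and the standard library are available. Lean on these libraries where they do the work, as an engineer would, in place of code of your own. Each camera call takes 0.05 s, during which the arm holds its last target.

## Task

Lift the black rubbing disc (baren) by its wooden handle out of the red corner of the sloping jig and set it down gently, flat, in the empty blue tray. Then push the printing block, without lifting it, off the jig's level ledge so that it slides down the slope and comes to rest lying flat and fully home in the corner, its long side flush against the long red fence and its short side against the short one. Leave everything else on the table where it is.

Things in the scene. Friction and masses are not known exactly. Their poses are not given: they have to be found in the camera images.
- jig: Fixed light-wood jig, 220 mm wide (own x), place and yaw vary. Origin at table level, mid-width, straight below the edge where its level ledge meets the slope. The smooth ledge, top 120 mm above the table, runs 150 mm from that edge to the jig's +y, without rims; the slope falls towards its -y.
- plate: The jig's waxed grey plate, sloping down at 36 degrees from the ledge's edge for 178 mm. Origin on its surface at mid-edge, own x along the edge, own +y straight uphill, own z its normal. So slippery that a block freed on it slides down by itself into the red corner.
- corner: Two red fences, 16 mm high, 10 mm thick, meeting at a right angle low on the plate. Origin on the plate where their inner faces meet. Own +x runs uphill along the long fence (125 mm, 34 degrees off straight uphill, to the jig's +x), +y uphill along the short one (90 mm), z is the plate's normal. Home for the block's origin: x 50, y 37.5, z 0 mm in this frame.
- block: Printing block, 100 x 75 x 20 mm (own x, y, z), wood with a green top face, 0.1 to 0.18 kg. Origin at the centre of its underside. Starts lying flat on the level ledge, its long axis (own x, either end) turned 10 to 30 degrees off the jig's y direction, the same way as the long red fence.
- baren: Baren, about 0.16 kg: black disc 96 mm across, 14 mm thick, above it a straight wooden bar handle 84 mm long (own y), 22 wide (own x), 22 high, mid-line 49 mm above the disc's underside, on a post near each end (52 mm gap between them). Origin: centre of the disc's underside, z through the handle. Starts tilted 36 degrees on the plate against both fences, bar running up the slope.
- tray: Fixed shallow blue tray, empty, 150 x 150 mm outside, 22 mm high, walls and floor 5 mm thick. Origin at the centre of its underside on the table. It stands on the left or the right of the jig.
- stock_tray: Fixed grey tray of the same size on the other side of the jig, with a cork sanding block in it; to be left alone.
- cork_block: Bystander: cork sanding block 100 x 60 x 30 mm lying in the grey tray, origin at its underside's centre.
- ink_jar: Bystander: red jar, 72 mm across, 85 mm high, origin at the centre of its underside.
- ink_tin: Bystander: yellow tin, 84 mm across, 60 mm high, origin at the centre of its underside.
- solvent: Bystander: white bottle with blue cap, 64 mm across, 170 mm high, origin at the centre of its underside.
- roller: Bystander: ink roller lying on the table beyond the jig, black roll 100 mm wide, about 200 mm long in all, 42 mm high.
Mind the look-alikes: they are no part of the job. Leave any orange or purple look-alike of the baren alone. Several things have the shape of the block; the one meant has the colours described above.

How it is judged (in metres and radians):
On the way:
1. the baren lies flat in the blue tray, released, with the block still up on the ledge (horizontal distance between baren and tray below 0.035 m and z of baren in the frame of tray below 0.012 m and angle between baren's own z axis and vertical below 0.12 rad and contact force between the fingers and baren below 0.1 N and height (world z) of block above 0.115 m and angle between block's own z axis and vertical below 0.05 rad), for 0.2 s.
At the end, for the whole second after the job is handed in: Block at rest on the slope, within 4 mm of home along both fences, within 4 mm (3 below) of the plate, long side within 0.06 rad of the long fence, flat within 0.06 rad. Baren at rest in the blue tray: within 35 mm of its centre, underside under 12 mm above the tray's, level within 0.12 rad (horizontal distance between baren and tray below 0.035 m and z of baren in the frame of tray below 0.012 m and angle between baren's own z axis and vertical below 0.12 rad and x of block in the frame of corner between 0.046 and 0.054 m and y of block in the frame of corner between 0.0335 and 0.0415 m and z of block in the frame of corner between -0.003 and 0.004 m and angle between the x axis of block and the x axis of corner, either way round below 0.06 rad and angle between the z axis of block and the z axis of corner, either way round below 0.06 rad and linear speed of each of block, baren below 0.01 m/s); the robot touches nothing.
It fails at once if the block is lifted (its underside centre more than 30 mm above the ledge) (height (world z) of block above 0.15 m).
It fails at once if the baren is dropped into the tray (faster than 0.7 m/s just above its floor) (horizontal distance between baren and tray below 0.08 m and height (world z) of baren below 0.05 m and linear speed of baren above 0.7 m/s).
It fails at once if a bystander is moved more than 30 mm (distance of any of ink_jar, ink_tin, solvent, roller, cork_block from where it was at the start of the episode above 0.03 m).
It also fails if it takes over 51 s, if anything falls off the work surface, if the arm or the gripper's body presses on something with over 40 N, if the wrist force passes 120 N, or if a joint passes its speed limit or range.

## Working session

There is one attempt and no reset: what is moved stays moved. The work goes in short steps, Python scripts to look and compute and a shell command to move; the robot and the scene stay as the last step left them, time stands still between calls to the robot, and variables do not carry over. Pictures are saved under pics/ and viewed, and the job is handed in when it is done.

```bash
ls; mkdir -p pics; python3 - <<'E'
from workcell import bot
import cv2, numpy as np, pickle
for n in ["scene","top","wrist"]:
    s=bot.state()
    p=bot.read_camera(n)
    cv2.imwrite(f"pics/{n}0.png",p["frame"][:,:,::-1])
    pickle.dump((s,p),open(f"{n}0.pkl","wb"))
    print(n,{k:v for k,v in p.items() if k not in("frame","z_map")})
print(s)
E
```

```text
pics
scene {'fx': 401.58948724956565, 'fy': 401.58948724956565, 'cx': 262.1217387861263, 'cy': 193.3212875426745, 'T': array([[ 3.38939100e-01, -5.26496916e-01,  7.79693070e-01,
         1.40972003e+03],
       [ 9.40611212e-01,  1.72674666e-01, -2.92290963e-01,
        -3.04252139e+02],
       [ 1.92570498e-02,  8.32456880e-01,  5.53755098e-01,
         6.87653831e+02],
       [ 0.00000000e+00,  0.00000000e+00,  0.00000000e+00,
         1.00000000e+00]]), 'shot': 1}
top {'fx': 451.71225841716955, 'fy': 451.71225841716955, 'cx': 253.30593672535355, 'cy': 188.55275343776185, 'T': array([[ 1.54115787e-02,  9.96734082e-01, -7.92694973e-02,
         4.81390990e+02],
       [-9.99874822e-01,  1.56469129e-02,  2.34846839e-03,
        -1.71959567e+01],
       [ 3.58112140e-03,  7.92233809e-02,  9.96850456e-01,
         1.43612499e+03],
       [ 0.00000000e+00,  0.00000000e+00,  0.00000000e+00,
         1.00000000e+00]]), 'shot': 2}
wrist {'fx': 315.44564802485104, 'fy': 315.44564802485104, 'cx': 253.27457264636885, 'cy': 194.82510201895906, 'hand_eye': array([[-4.30993894e-04,  9.60574278e-
[... 286 characters left out ...]
.00000000e+00]]), 'shot': 3}
{'time_s': 0.1, 'qpos': array([ 1.13450238e+00,  4.94142277e-01,  1.34606035e+00, -4.53215630e-05,
        1.30250680e+00, -9.55120478e-02]), 'joint_velocities': array([-0.00090369, -0.00108886, -0.00262984,  0.00163503, -0.00148488,
       -0.00080877]), 'tau': array([ 1.78234688e-03, -8.80239558e+01, -3.82545948e+01,  7.09692179e-02,
        4.81107202e-02, -1.02674542e-04]), 'position': array([208.76313008, 588.73958114, 213.38767991]), 'ee_rot': array([-1.25654294e-04,  1.69561689e-01,  9.85519417e-01, -5.44503594e-04]), 'force': array([0.13395964, 0.01686386, 0.12824314]), 'torque': array([-0.04607615,  0.00259955,  0.03884295]), 'width': 0.9990239027037516}
```

View pics/scene0.png

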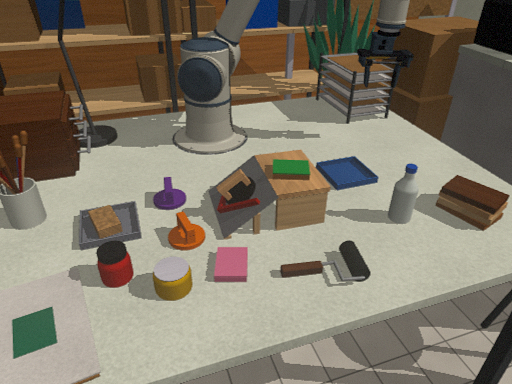

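View pics/top0.png

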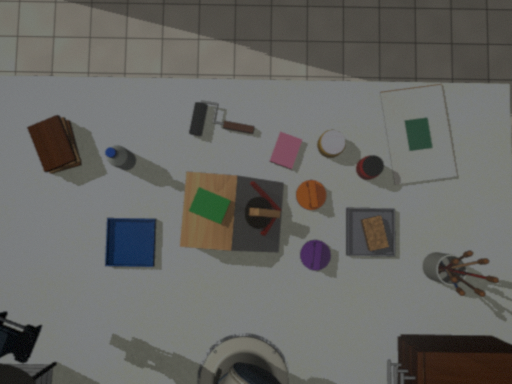

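View pics/wrist0.png

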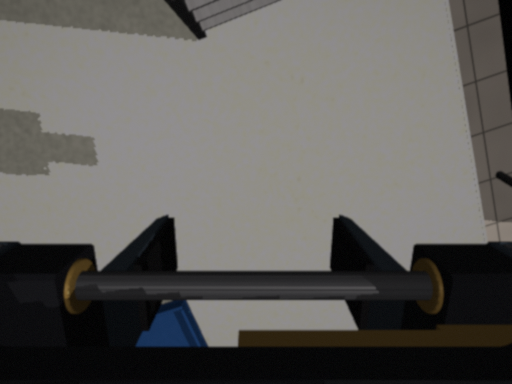

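The top view shows the jig around (232,212), with the green block on its ledge at (210,205) and the black baren at (262,212). The blue tray is at (131,242). The orange (311,195) and purple (315,255) discs are look-alikes.

```bash
cat > h.py <<'E'
import numpy as np, cv2, pickle
from workcell import bot
from scipy.spatial.transform import Rotation as R
def T_of(p,s=None):
    if "T" in p: return p["T"]
    q=s["ee_rot"]; T=np.eye(4); T[:3,:3]=R.from_quat([q[1],q[2],q[3],q[0]]).as_matrix(); T[:3,3]=s["position"]
    return T@p["hand_eye"]
def cloud(p,s=None):
    z=p["z_map"].astype(float); r,c=np.mgrid[0:384,0:512]
    X=np.stack([(c-p["cx"])/p["fx"]*z,-(r-p["cy"])/p["fy"]*z,-z,np.ones_like(z)],-1)
    W=X@T_of(p,s).T
    W[z<=0]=np.nan
    return W[...,:3]
def proj(p,P,s=None):
    T=np.linalg.inv(T_of(p,s)); X=np.c_[np.atleast_2d(P),np.ones(len(np.atleast_2d(P)))]@T.T
    return np.c_[p["cy"]-p["fy"]*X[:,1]/-X[:,2]*1.0, p["cx"]+p["fx"]*X[:,0]/-X[:,2]]  # row,col
def tool():
    s=bot.state(); q=s["ee_rot"]; return s["position"],R.from_quat([q[1],q[2],q[3],q[0]]).as_matrix(),s
E
python3 - <<'E'
from h import *
np.set_printoptions(precision=1,suppress=True)
for n in ["top","scene"]:
    p=bot.read_camera(n); W=cloud(p)
    for t in ["jig","plate","corner","block","baren","tray","stock_tray","ink_jar","solvent","roller"]:
        for d in bot.trace(p,t)[:3]:
            m=d["pixels"]; print(n,t,"trace p%.2f"%d["p"],np.array(d["location"]),m.sum(),np.nanmedian(W[m],0), "zmax",np.nanpercentile(W[m][:,2],95))
        for d in bot.spot_point(p,t)[:3]:
            r,c=np.round(d["location"]).astype(int); print("    pt p%.2f"%d["p"],np.array(d["location"]),W[r,c])
E
```

```text
top jig trace p0.64 [217.8 235. ] 5652 [496.4  40.1 116.2] zmax 123.42039280983572
top jig trace p0.61 [229.2 252.2] 2547 [493.4 -27.9  77.1] zmax 115.99437420473214
    pt p0.74 [213.4 235.6] [514.   29.1 114.6]
top plate trace p0.65 [225.  249.9] 2704 [494.1 -27.9  76.4] zmax 116.27240481666666
top plate trace p0.54 [218.9 233.3] 5639 [496.   40.1 116.2] zmax 123.3988779031001
    pt p0.92 [212.3 232. ] [516.7  40.7 118.7]
top corner trace p0.54 [199.4 269.1] 268 [548.2 -60.8  66.5] zmax 98.88107011706006
    pt p0.78 [212.4 274.7] [519.  -85.3 105.4]
top block trace p0.94 [205.6 210.7] 954 [535.1 103.9 139.5] zmax 144.02148268288502
top block trace p0.84 [148.6 287.4] 710 [ 719.1 -122.4   19.6] zmax 24.619255930468626
    pt p0.96 [152.8 287.3] [ 708.8 -125.5   18.7]
    pt p0.85 [205.9 211.6] [532.4  97.6 138.9]
top baren trace p0.87 [193.7 310.2] 693 [ 577.6 -197.1   15.9] zmax 62.02572912205615
top baren trace p0.79 [253.4 313.1] 778 [ 391.7 -210.8   15.2] zmax 61.936568893136084
top baren trace p0.68 [211.1 262. ] 716 [515.6 -38.5  97. ] zmax 136.8181923304908
    pt p0.92 [19
[... 2283 characters left out ...]
6800283177
    pt p0.87 [225.6 111.9] [ 507.7 -380.9   30.9]
scene ink_jar trace p0.72 [264.3 115.1] 1323 [ 691.4 -379.3   60.2] zmax 85.47833287545964
    pt p0.74 [225.4 108.4] [ 504.6 -390.1   34.2]
    pt p0.60 [278.5 122.1] [ 700.3 -369.4   24.2]
scene solvent trace p0.81 [197.6 403. ] 1149 [697.7 373.2  85.5] zmax 166.27772023198264
scene solvent trace p0.60 [188.  236.9] 887 [527.8 -46.   94. ] zmax 132.53136344573937
scene solvent trace p0.25 [262.7 114.7] 1406 [ 690.8 -379.1   58.9] zmax 85.42158644821768
    pt p0.92 [219.4 398.2] [702.  367.8  14.5]
scene roller trace p0.93 [267.5 342.4] 1472 [806.3 131.9  24.8] zmax 41.84508661652121
    pt p0.62 [272.5 330.8] [814.1 100.1   0.4]
```

```bash
python3 - <<'E'
import pickle,cv2
for n,(r0,r1,c0,c1) in dict(top=(150,270,90,330),scene=(130,270,150,390)).items():
    s,p=pickle.load(open(n+"0.pkl","rb"))
    cv2.imwrite(f"pics/{n}0z.png",cv2.resize(p["frame"][r0:r1,c0:c1,::-1],None,fx=3.3,fy=3.3,interpolation=2))
E
python3 - <<'E'
from h import *
np.set_printoptions(precision=1,suppress=True)
for n in ["top","scene"]:
    s,p=pickle.load(open(n+"0.pkl","rb")); W=cloud(p); f=p["frame"].astype(int)
    h=cv2.cvtColor(p["frame"],cv2.COLOR_RGB2HSV)
    roi=(W[...,0]>400)&(W[...,0]<640)&(W[...,1]>-160)&(W[...,1]<240)
    g=roi&(h[...,0]>50)&(h[...,0]<75)&(h[...,1]>120)&(W[...,2]>125)
    print(n,"green",g.sum(),"rect",cv2.minAreaRect(W[g][:,:2].astype(np.float32)),np.median(W[g],0))
    led=roi&(abs(W[...,2]-118.5)<5)&(h[...,0]<25)&(h[...,1]>60)
    led|=g
    print(" ledge",led.sum(),cv2.minAreaRect(W[led][:,:2].astype(np.float32)))
    print(cv2.boxPoints(cv2.minAreaRect(W[led][:,:2].astype(np.float32))))
    grey=roi&(h[...,1]<50)&(h[...,2]<140)&(W[...,2]>15)&(W[...,2]<117)
    P=W[grey]; 
    # ransac plane with prior tilt
    best=0
    rng=np.random.default_rng(0)
    for _ in range(2000):
        a,b,c=P[rng.choice(len(P),3,False)]; nn=np.cross(b-a,c-a)
        if np.linalg.norm(nn)<500: continue
        nn/=np.linalg.norm(nn); 
        if nn[2]<0:nn=-nn
        if abs(np.degrees(np.arccos(nn[2]))-36)>5: continue
        i=abs((P-a)@nn)<2.5
        if i.sum()>best: best=i.sum();I=i
    Q=P[I];c=Q.mean(0);nn=np.linalg.svd(Q-c)[2][2]; nn*=np.sign(nn[2])
    print(" plane",best,len(P),c,nn,"tilt",np.degrees(np.arccos(nn[2])),"yaw of jig",np.degrees(np.arctan2(nn[0],-nn[1])))
    # where plane hits z=120: nn.(x-c)=0
    red=roi&((h[...,0]<8)|(h[...,0]>172))&(h[...,1]>130)&(W[...,2]>15)
    print(" red",red.sum(),W[red].min(0),W[red].max(0))
    # handle : wood pixels well above plane
    d=(W-c)@nn
    print(" handle?",(roi&(d>50)&(d<66)&(W[...,1]<30)).sum())
    hd=roi&(d>45)&(d<70)&(h[...,0]<25)&(h[...,1]>60)&(W[...,1]<25)
    H=W[hd]; print(" handle n",len(H),H.mean(0), np.median(d[hd]), np.percentile(d[hd],[5,95]))
    u=np.cross(nn,[0,0,1]);
    np.save(f"{n}_h.npy",H)
    ex=np.linalg.svd(H-H.mean(0))[2]; print("  axis",ex[0],"ext",np.ptp((H-H.mean(0))@ex[0]), "mid",H.mean(0)+ex[0]*(((H-H.mean(0))@ex[0]).max()+((H-H.mean(0))@ex[0]).min())/2)
    blk=roi&(h[...,2]<60)&(d>5)&(d<25); B=W[blk]; print("  disc",len(B),B.mean(0),np.median(d[blk]))
    bl=roi&False
    t=(W[...,1]>260)&(W[...,1]<460)&(W[...,0]>320)&(W[...,0]<520)&(h[...,0]>100)&(h[...,0]<125)&(h[...,1]>120)&(W[...,2]<30)
    print(" tray",cv2.minAreaRect(W[t][:,:2].astype(np.float32)))
E
```

```text
top green 795 rect ((533.731201171875, 104.87674713134766), (95.77652740478516, 69.57321166992188), 68.70169067382812) [534.6 105.2 139.6]
 ledge 3499 ((516.6049194335938, 52.55882263183594), (263.8577575683594, 219.45416259765625), 86.41265106201172)
[[398.8 -72.2]
 [617.9 -86. ]
 [634.4 177.4]
 [415.3 191.1]]
 plane 1616 2473 [504.3 -31.   71.7] [-0.  -0.6  0.8] tilt 35.91603674776739 yaw of jig -3.643294981180399
 red 177 [ 453.1 -101.    37.1] [607.9 -13.2 110.3]
 handle? 185
 handle n 193 [516.5 -62.2 122.3] 59.5242828351138 [50.2 63.7]
  axis [-0.1 -0.8 -0.6] ext 84.80202598665943 mid [516.2 -66.4 119.5]
  disc 589 [516.2 -39.4  82.5] 13.87515818555089
 tray ((421.22802734375, 359.75), (142.83853149414062, 149.83938598632812), 0.7846729159355164)
scene green 493 rect ((536.9085693359375, 104.70283508300781), (96.94215393066406, 76.89639282226562), 68.98854064941406) [537.9 103.8 139.7]
 ledge 2113 ((519.2340698242188, 55.07745361328125), (261.5464172363281, 225.1586151123047), 86.53284454345703)
[[399.  -68.6]
 [623.7 -82.3]
 [639.5 178.8]
 [414.8 192.4]]
 plane 1486 1942 [540.5 -32.8  70.8] [-0.  -0.6  0.8] tilt 36.03156905308537 yaw of jig -3.7162587170752954
 red 307 [ 490.6 -105.4   27.7] [612.7 -10.9 105.4]
 handle? 216
 handle n 267 [523.5 -63.5 116.6] 58.10988125921227 [46.5 61.2]
  axis [0.  0.8 0.6] ext 83.55578932200115 mid [523.5 -64.4 116. ]
  disc 393 [533.5 -37.4  83.7] 13.872118860239633
 tray ((424.0345458984375, 361.9452819824219), (149.97824096679688, 156.27232360839844), 89.8710708618164)
```

View pics/top0z.png

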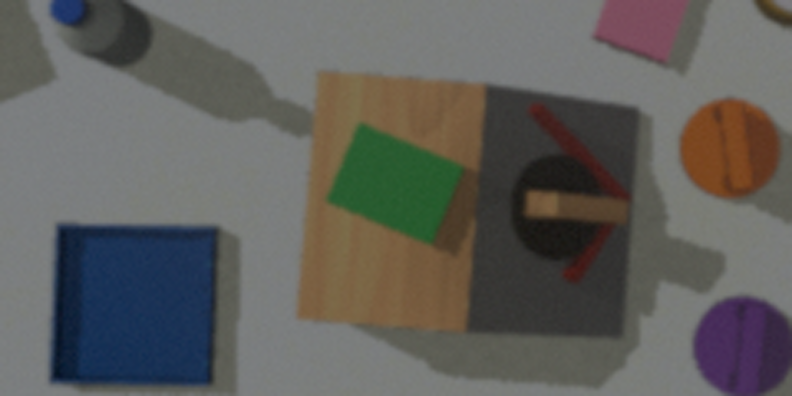

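View pics/scene0z.png

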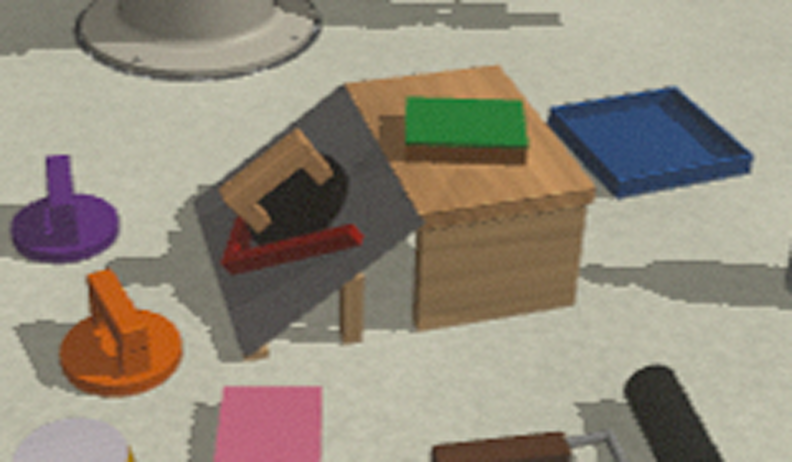

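The two cameras agree on the jig: yaw about -3.65° and origin about (516,35). The block's underside centre is about (535.5,105) with its long axis about 17.6° off. The tray is at about (422,361), and the middle of the handle bar is near (520,-60,110). Next I'll move to a tilted standoff above the handle and look with the wrist camera.

```bash
cat >> h.py <<'E'
YAW=np.radians(-3.65)
def Rdown(yaw_y,tilt=0.0):
    """tool y at world yaw yaw_y (rad), z down, then turned by tilt about tool y"""
    y=np.array([np.cos(yaw_y),np.sin(yaw_y),0]); z=np.array([0,0,-1.]); x=np.cross(y,z)
    return np.c_[x,y,z]@R.from_rotvec([0,tilt,0]).as_matrix()
def plan(pos,Rt,step=0.045,stepr=0.14,start=None):
    p,Rc,s=tool()
    if start is not None: p,Rc=start
    rv=(R.from_matrix(Rc.T@Rt)).as_rotvec(); d=np.asarray(pos)-p
    n=int(max(np.ceil(np.abs(np.linalg.norm(d))/1000/step),np.ceil(np.linalg.norm(rv)/stepr),1))
    print("n",n,"turn/row",np.round(rv/n,4))
    cur=Rc.copy(); tr=[]
    for i in range(n):
        tr.append(np.round(cur.T@(d/n)/1000,4).tolist()); cur=cur@R.from_rotvec(rv/n).as_matrix()
    for i in range(0,n,5): print(tr[i:i+5])
E
python3 - <<'E'
from h import *
p,Rc,s=tool(); up=np.array([p[0]+40,p[1]-60,330])
plan(np.array([440,150,330]),Rdown(YAW))
plan([516.6,-118,192],Rdown(YAW,np.radians(36)),start=(np.array([440,150,330.]),Rdown(YAW)))
E
```

```text
n 12 turn/row [-0.      0.      0.1078]
[[-0.0304, -0.028, -0.0097], [-0.0332, -0.0246, -0.0097], [-0.0357, -0.0209, -0.0097], [-0.0377, -0.0169, -0.0097], [-0.0393, -0.0128, -0.0097]]
[[-0.0405, -0.0085, -0.0097], [-0.0411, -0.0041, -0.0097], [-0.0413, 0.0004, -0.0097], [-0.0411, 0.0048, -0.0097], [-0.0403, 0.0092, -0.0097]]
[[-0.0391, 0.0135, -0.0097], [-0.0374, 0.0176, -0.0097]]
n 7 turn/row [ 0.      0.0898 -0.    ]
[[-0.0375, 0.0134, 0.0197], [-0.0391, 0.0134, 0.0163], [-0.0404, 0.0134, 0.0127], [-0.0414, 0.0134, 0.009], [-0.042, 0.0134, 0.0053]]
[[-0.0424, 0.0134, 0.0015], [-0.0423, 0.0134, -0.0023]]
```

```bash
python3 -m pendant '{"translation":[[-0.03,-0.028,-0.01],[-0.033,-0.0245,-0.01],[-0.0355,-0.021,-0.01],[-0.0375,-0.017,-0.01],[-0.039,-0.013,-0.01]],"turn":[[0,0,0.108],[0,0,0.108],[0,0,0.108],[0,0,0.108],[0,0,0.108]],"gripper":[1,1,1,1,1]}' 20
python3 -m pendant '{"translation":[[-0.0405,-0.0085,-0.01],[-0.041,-0.004,-0.01],[-0.041,0,-0.01],[-0.041,0.005,-0.01],[-0.04,0.009,-0.01]],"turn":[[0,0,0.108],[0,0,0.108],[0,0,0.108],[0,0,0.108],[0,0,0.108]],"gripper":[1,1,1,1,1]}'
python3 -m pendant '{"translation":[[-0.039,0.0135,-0.01],[-0.0375,0.0175,-0.01],[0,0,0],[0,0,0]],"turn":[[0,0,0.108],[0,0,0.108],[0,0,0],[0,0,0]],"gripper":[1,1,1,1]}'
python3 - <<'E'
from h import *
plan([516.6,-118,192],Rdown(YAW,np.radians(36)))
E
```

```text
time_s: 2.75
position: [304.3, 405.2, 264.4]
ee_rot: [0.0, 0.428, 0.904, 0.0]
force: [0.4, 1.2, 0.5]
width: 0.998
time_s: 3.25
position: [399.7, 222.6, 314.5]
ee_rot: [0.0, 0.654, 0.757, 0.0]
force: [0.6, 0.6, 0.2]
width: 0.997
time_s: 3.65
position: [437.7, 150.3, 334.0]
ee_rot: [0.0, 0.731, 0.683, 0.0]
force: [-0.3, 1.3, -0.0]
width: 1.001
n 7 turn/row [ 0.0002  0.0897 -0.0005]
[[-0.0375, 0.0138, 0.0203], [-0.0392, 0.0138, 0.0168], [-0.0405, 0.0138, 0.0133], [-0.0415, 0.0138, 0.0096], [-0.0422, 0.0138, 0.0058]]
[[-0.0426, 0.0137, 0.002], [-0.0426, 0.0137, -0.0018]]
```

```bash
python3 -m pendant '{"translation":[[-0.0375,0.014,0.020],[-0.039,0.014,0.017],[-0.0405,0.014,0.013],[-0.0415,0.014,0.0095],[-0.042,0.014,0.006]],"turn":[[0,0.09,0],[0,0.09,0],[0,0.09,0],[0,0.09,0],[0,0.09,0]],"gripper":[1,1,1,1,1]}'
python3 -m pendant '{"translation":[[-0.0425,0.0135,0.002],[-0.0425,0.0135,-0.002],[0,0,0],[0,0,0]],"turn":[[0,0.09,0],[0,0.089,0],[0,0,0],[0,0,0]],"gripper":[1,1,1,1]}'
cat > look.py <<'E'
import sys
from h import *
np.set_printoptions(precision=1,suppress=True)
name,tag=sys.argv[1:3]
s=bot.state(); p=bot.read_camera(name); pickle.dump((s,p),open(tag+".pkl","wb"))
cv2.imwrite(f"pics/{tag}.png",p["frame"][:,:,::-1]); print(s["position"],s["ee_rot"],s["qpos"],s["time_s"])
E
python3 look.py wrist w1
```

```text
time_s: 4.15
position: [490.3, -25.0, 244.9]
ee_rot: [-0.142, 0.713, 0.67, 0.149]
force: [0.3, 0.1, 0.2]
width: 1.005
time_s: 4.55
position: [511.7, -102.8, 206.0]
ee_rot: [-0.202, 0.699, 0.654, 0.21]
force: [0.5, 0.7, -0.0]
width: 1.0
[ 511.7 -102.8  206. ] [-0.2  0.7  0.7  0.2] [-0.6  0.5  1.5  0.5  1.5 -0.7] 4.55
```

View pics/w1.png

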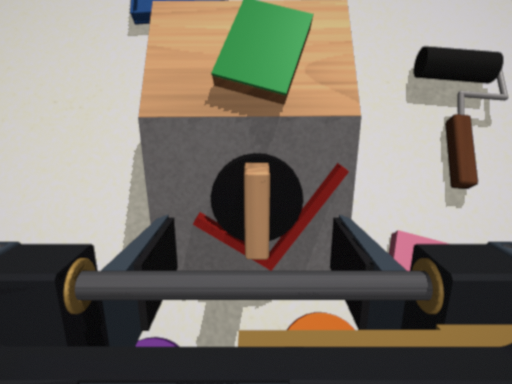

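The wrist view shows the baren with its bar at columns 246–269, rows 163–258. The red corner's vertex is near (265,270) and the ledge edge is at row 115. I'll compute positions from it.

```bash
cat > meas.py <<'E'
import sys
from h import *
np.set_printoptions(precision=1,suppress=True)
s,p=pickle.load(open(sys.argv[1]+".pkl","rb")); W=cloud(p,s); h=cv2.cvtColor(p["frame"],cv2.COLOR_RGB2HSV)
roi=(W[...,0]>380)&(W[...,0]<650)&(W[...,1]>-140)&(W[...,1]<240)&(W[...,2]>10); roi[215:]&=False if len(sys.argv)>2 else True
z=W[...,2]; H,S,V=h[...,0],h[...,1],h[...,2]
a=YAW; JX=np.array([np.cos(a),np.sin(a),0]); JY=np.array([-np.sin(a),np.cos(a),0])
tan=roi&(H<25)&(S>60)&(abs(z-120)<6)&(W[...,1]>30)
grn=roi&(H>45)&(H<75)&(S>110)&(z>130)
top=W[tan|grn]; print("ledge z",np.median(W[tan][:,2]),"green z",np.median(W[grn][:,2]))
print("ledge jx range",np.percentile(top@JX,[0.3,99.7]),"jy min",np.percentile(top@JY,[0.3,2]))
grey=roi&(S<45)&(V>40)&(V<130)&(z<116)
P=W[grey];c=np.median(P,0)
for _ in range(6):
    d=(P-c)@(np.array([0,0,1]) if _==0 else n); I=abs(d)<(60 if _==0 else 4 if _<3 else 2.5)
    Q=P[I] if _ else P
    c=Q.mean(0); n=np.linalg.svd(Q-c,full_matrices=False)[2][2]; n*=np.sign(n[2])
print("plane n",np.round(n,3),"tilt",np.degrees(np.arccos(n[2])),"yaw",np.degrees(np.arctan2(n[0],-n[1])),len(Q))
# edge: plane at z=120 (ledge)
j=-n[:2]/np.linalg.norm(n[:2]); # uphill horiz
# point on plane with z=120 along uphill from c
t=(120-c[2])/np.tan(np.arccos(n[2])); e=c[:2]+j*t; print("edge jy",e@JY[:2])
U=np.array([j[0]*n[2],j[1]*n[2],np.sqrt(1-n[2]**2)]); X=np.cross(U,n)
d=(W-c)@n
bar=roi&(H<25)&(S>50)&(d>52)&(d<66)&(W[...,1]<30)
B=W[bar]; print("bar top d",np.median(d[bar]),"n",len(B)); 
rx=B@X; ru=B@U; rc=cv2.minAreaRect(np.c_[rx,ru].astype(np.float32)); print(" bar X range",np.percentile(rx,[1,99]),"U",np.percentile(ru,[1,99]),rc)
mx,mu=np.mean(np.percentile(rx,[1,99])),np.mean(np.percentile(ru,[1,99])); dc=c@n
print(" bar top mid",X*mx+U*mu+n*(dc+60)," midline",X*mx+U*mu+n*(dc+49)," underside",X*mx+U*mu+n*dc)
red=roi&((H<6)|(H>174))&(S>150)&(abs(d-16)<4)
Rr=W[red]; rr=np.c_[Rr@X,Rr@U]; print("red n",len(rr))
for nm,dirv in dict(long=np.array([np.sin(np.radians(34)),np.cos(np.radians(34))]),short=np.array([-np.cos(np.radians(34)),np.sin(np.radians(34))])).items():
    pass
ex=np.array([np.sin(np.radians(34)),np.cos(np.radians(34))]); ey=np.array([-np.cos(np.radians(34)),np.sin(np.radians(34))])
u,v=rr@ex,rr@ey
print(" red ex pct",np.percentile(u,[1,99]),"ey pct",np.percentile(v,[1,99]))
lng=u>np.percentile(u,1)+25; sh=v>np.percentile(v,1)+25
print(" long band v",np.percentile(v[lng],[2,50,98]),"short band u",np.percentile(u[sh],[2,50,98]))
cv_=np.median(v[lng])+5; cu=np.median(u[sh])+5
cor=ex*cu+ey*cv_; home=cor+50*ex+37.5*ey
to=lambda q:X*q[0]+U*q[1]+n*dc
print("corner",to(cor),"home",to(home),"jx home-corner-ledge mid", to(home)@JX, "baren expected",to(cor+48*ex+48*ey))
G=W[grn]; print("block",cv2.minAreaRect(G[:,:2].astype(np.float32)),"jx,jy",np.median(G,0)@JX,np.median(G,0)@JY)
E
python3 meas.py w1
```

```text
ledge z 119.33981038174915 green z 139.27022627524846
ledge jx range [403.8 621.2] jy min [67.1 69.2]
plane n [-0.  -0.6  0.8] tilt 35.948163138513536 yaw -3.594547086386979 18586
edge jy 68.37903163478656
bar top d 59.80273486478778 n 2171
 bar X range [509.  530.6] U [ 1.2 82.8] ((519.8980102539062, 41.34632873535156), (83.74736785888672, 22.016016006469727), 89.82081604003906)
 bar top mid [516.6 -67.4 119.6]  midline [517.  -60.9 110.7]  underside [518.8 -32.2  71. ]
red n 1897
 red ex pct [267.2 399.2] ey pct [-465.5 -368.1]
 long band v [-465.4 -460.  -454.8] short band u [267.2 272.6 277.3]
corner [528.1 -86.6  32.1] home [528.1 -36.   68.8] jx home-corner-ledge mid 529.3236245844031 baren expected [518.5 -31.9  71.2]
block ((535.1654663085938, 104.19877624511719), (100.18236541748047, 74.63314056396484), 68.29884338378906) jx,jy 527.1451719502799 132.994129109008
```

```bash
python3 - <<'E'
from h import *
g=np.array([517,-60.9,110.7]); Rt=Rdown(np.radians(-3.6),np.radians(36)); z=Rt[:,2]
print(z)
plan(g+z*(19-40),Rt)
plan(g+z*19,Rt,start=(g+z*(19-40),Rt))
E
```

```text
[ 0.03690734  0.58662539 -0.80901699]
n 2 turn/row [-0.0028  0.0193 -0.0018]
[[-0.0101, 0.0016, 0.041], [-0.0109, 0.0015, 0.0408]]
n 1 turn/row [0. 0. 0.]
[[-0.0, -0.0, 0.04]]
```

```bash
python3 -m pendant '{"translation":[[-0.007,0.001,0.027],[-0.007,0.001,0.027],[-0.007,0.001,0.027],[0,0,0]],"turn":[[-0.003,0.019,-0.002],[-0.003,0.019,-0.002],[0,0,0],[0,0,0]],"gripper":[1,1,1,1]}'
python3 - <<'E'
from h import *
g=np.array([517,-60.9,110.7]); Rt=Rdown(np.radians(-3.6),np.radians(36)); z=Rt[:,2]
plan(g+z*19,Rt)
E
```

```text
time_s: 5.0
position: [515.3, -70.7, 128.1]
ee_rot: [-0.212, 0.692, 0.652, 0.225]
force: [-0.1, -0.1, 0.4]
width: 0.999
n 1 turn/row [-0.0026 -0.0001  0.0017]
[[-0.0022, 0.0012, 0.0389]]
```

```bash
python3 -m pendant '{"translation":[[-0.001,0.001,0.015],[-0.001,0,0.015],[0,0,0.009],[0,0,0],[0,0,0]],"turn":[[-0.003,0,0.002],[0,0,0],[0,0,0],[0,0,0],[0,0,0]],"gripper":[1,1,1,1,1]}'
python3 -m pendant '{"translation":[[0,0,0],[0,0,0],[0,0,0],[0,0,0],[0,0,0]],"turn":[[0,0,0],[0,0,0],[0,0,0],[0,0,0],[0,0,0]],"gripper":[-1,-1,-1,-1,-1]}' 25
python3 look.py wrist w2
```

```text
time_s: 5.5
position: [519.4, -53.0, 97.3]
ee_rot: [-0.209, 0.694, 0.65, 0.226]
force: [-0.8, 0.5, -0.1]
width: 1.0
time_s: 6.0
position: [519.1, -53.2, 96.3]
ee_rot: [-0.21, 0.695, 0.65, 0.226]
force: [0.3, -0.3, -0.7]
width: 0.596
[519.1 -53.2  96.3] [-0.2  0.7  0.6  0.2] [-0.6  0.7  1.7  0.6  1.2 -0.8] 6.0
```

View pics/w2.png

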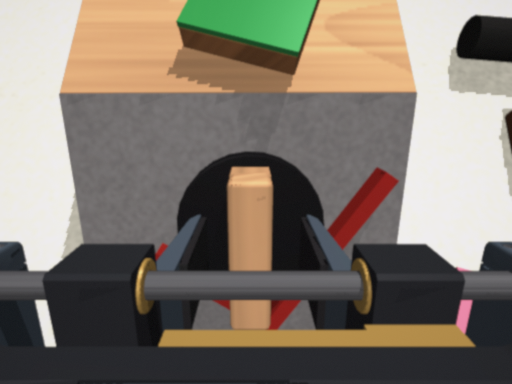

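```bash
for i in 1 2; do python3 -m pendant '{"translation":[[0,0,0],[0,0,0],[0,0,0],[0,0,0],[0,0,0]],"turn":[[0,0,0],[0,0,0],[0,0,0],[0,0,0],[0,0,0]],"gripper":[-1,-1,-1,-1,-1]}' 35; done
```

```text
time_s: 6.55
position: [517.8, -52.5, 96.3]
ee_rot: [-0.211, 0.694, 0.65, 0.226]
force: [-7.1, -0.5, 5.6]
width: 0.236
time_s: 7.05
position: [517.8, -52.5, 96.3]
ee_rot: [-0.211, 0.694, 0.65, 0.226]
force: [-6.5, -0.5, 5.6]
width: 0.239
```

Gripped at 21.7 mm, which matches the 22 mm bar. Now I'll lift along the plate's normal.

```bash
python3 -m pendant '{"translation":[[0,0,-0.01],[0,0,-0.02],[0,0,-0.025],[0,0,-0.025],[0,0,-0.025]],"turn":[[0,0,0],[0,0,0],[0,0,0],[0,0,0],[0,0,0]],"gripper":[-1,-1,-1,-1,-1]}'
python3 -m pendant '{"translation":[[0,0,-0.025],[0,0,-0.025],[0,0,-0.02],[0,0,0],[0,0,0]],"turn":[[0,0,0],[0,0,0],[0,0,0],[0,0,0],[0,0,0]],"gripper":[-1,-1,-1,-1,-1]}'
python3 look.py wrist w3
python3 - <<'E'
from h import *
Rt=Rdown(np.radians(-3.6))
plan([500,-60,290],Rt,stepr=.11)
plan([422,361,290],Rdown(0),start=(np.array([500,-60,290.]),Rt),step=.04)
E
```

```text
time_s: 7.55
position: [514.6, -115.6, 182.4]
ee_rot: [-0.209, 0.695, 0.65, 0.226]
force: [0.8, 0.0, -1.3]
width: 0.24
time_s: 8.05
position: [511.7, -155.5, 237.7]
ee_rot: [-0.209, 0.695, 0.65, 0.226]
force: [0.1, -0.1, -2.0]
width: 0.24
[ 511.7 -155.5  237.7] [-0.2  0.7  0.6  0.2] [-0.7  0.5  1.4  0.5  1.6 -0.7] 8.05
n 6 turn/row [ 0.0006 -0.1046 -0.0006]
[[0.0179, -0.0029, 0.0021], [0.018, -0.0029, 0.0002], [0.0179, -0.0029, -0.0017], [0.0176, -0.0029, -0.0035], [0.0172, -0.0029, -0.0053]]
[[0.0165, -0.0029, -0.0071]]
n 11 turn/row [ 0.      0.     -0.0057]
[[0.0378, -0.0095, 0.0], [0.0378, -0.0093, 0.0], [0.0379, -0.009, 0.0], [0.0379, -0.0088, 0.0], [0.038, -0.0086, 0.0]]
[[0.038, -0.0084, 0.0], [0.0381, -0.0082, 0.0], [0.0381, -0.008, 0.0], [0.0381, -0.0077, 0.0], [0.0382, -0.0075, 0.0]]
[[0.0382, -0.0073, 0.0]]
```

View pics/w3.png

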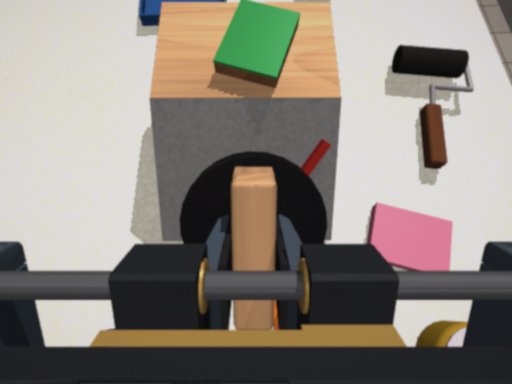

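The baren is held and square in the jaws. Next I'll turn it upright and carry it over the tray.

```bash
python3 -m pendant '{"translation":[[0.018,-0.003,0.002],[0.018,-0.003,0],[0.018,-0.003,-0.002],[0.018,-0.003,-0.004],[0.017,-0.003,-0.005]],"turn":[[0,-0.105,0],[0,-0.105,0],[0,-0.105,0],[0,-0.105,0],[0,-0.105,0]],"gripper":[-1,-1,-1,-1,-1]}'
python3 -m pendant '{"translation":[[0.017,-0.003,-0.007],[0.02,-0.006,0],[0.038,-0.009,0],[0.038,-0.009,0],[0.038,-0.009,0]],"turn":[[0,-0.105,0],[0,0,-0.005],[0,0,-0.005],[0,0,-0.005],[0,0,-0.005]],"gripper":[-1,-1,-1,-1,-1]}'
python3 -m pendant '{"translation":[[0.038,-0.008,0],[0.038,-0.008,0],[0.038,-0.008,0],[0.038,-0.008,0],[0.038,-0.008,0]],"turn":[[0,0,-0.006],[0,0,-0.006],[0,0,-0.006],[0,0,-0.006],[0,0,-0.006]],"gripper":[-1,-1,-1,-1,-1]}'
python3 -m pendant '{"translation":[[0.035,-0.007,0],[0.025,-0.006,0],[0.015,-0.002,0],[0,0,0],[0,0,0]],"turn":[[0,0,0],[0,0,0],[0,0,0],[0,0,0],[0,0,0]],"gripper":[-1,-1,-1,-1,-1]}'
python3 look.py scene s2; python3 - <<'E'
from h import *
plan([422,361,140],Rdown(0)); print(tool()[1])
E
```

```text
time_s: 8.6
position: [501.4, -75.0, 282.6]
ee_rot: [-0.032, 0.729, 0.682, 0.037]
force: [0.5, 0.8, -2.2]
width: 0.237
time_s: 9.1
position: [473.5, 77.8, 289.8]
ee_rot: [0.001, 0.723, 0.691, -0.001]
force: [0.7, -0.7, -2.0]
width: 0.238
time_s: 9.6
position: [440.0, 268.9, 289.1]
ee_rot: [0.002, 0.713, 0.701, -0.001]
force: [0.2, -0.0, -1.2]
width: 0.237
time_s: 10.1
position: [427.7, 341.9, 289.4]
ee_rot: [0.002, 0.713, 0.701, -0.001]
force: [-0.1, -0.5, -2.4]
width: 0.241
[427.7 341.9 289.4] [ 0.   0.7  0.7 -0. ] [ 0.6  0.3  1.4 -0.   1.4  0.6] 10.1
n 4 turn/row [ 0.0005  0.0009 -0.0044]
[[0.005, -0.0016, 0.0374], [0.0049, -0.0016, 0.0374], [0.0049, -0.0016, 0.0374], [0.0049, -0.0015, 0.0374]]
[[ 0.01748086  0.99984504  0.00207809]
 [ 0.99984068 -0.01747321 -0.00364584]
 [-0.00360897  0.00214149 -0.99999119]]
```

View pics/s2.png

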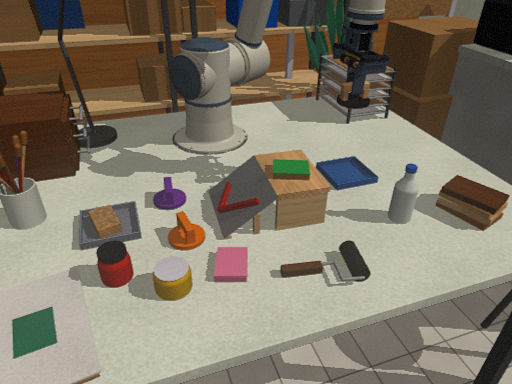

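```bash
python3 -m pendant '{"translation":[[0.007,-0.002,0.035],[0.007,-0.002,0.035],[0.005,-0.001,0.035],[0.002,-0.001,0.035],[0,0,0.035]],"turn":[[0,0,-0.009],[0,0,-0.009],[0,0,0],[0,0,0],[0,0,0]],"gripper":[-1,-1,-1,-1,-1]}'
python3 -m pendant '{"translation":[[0,0,0.025],[0,0,0.015],[0,0,0.008],[0,0,0],[0,0,0]],"turn":[[0,0,0],[0,0,0],[0,0,0],[0,0,0],[0,0,0]],"gripper":[-1,-1,-1,-1,-1]}'
```

```text
time_s: 10.65
position: [422.9, 362.0, 113.8]
ee_rot: [0.002, 0.707, 0.707, 0.0]
force: [0.2, 0.2, -1.5]
width: 0.24
time_s: 11.15
position: [423.3, 362.6, 67.6]
ee_rot: [0.002, 0.707, 0.707, 0.0]
force: [0.3, 0.7, -1.8]
width: 0.24
```

```bash
python3 -m pendant '{"translation":[[0,0,0.01],[0,0,0.008],[0,0,0.006],[0,0,0.002],[0,0,0]],"turn":[[0,0,0],[0,0,0],[0,0,0],[0,0,0],[0,0,0]],"gripper":[-1,-1,-1,-1,-1]}'
python3 -m pendant '{"translation":[[0,0,0.0015],[0,0,0.001],[0,0,0]],"turn":[[0,0,0],[0,0,0],[0,0,0]],"gripper":[-1,-1,-1]}'; python3 look.py scene s3; python3 -c "
import cv2;f=cv2.imread('pics/s3.png')[30:200,290:430];cv2.imwrite('pics/s3z.png',cv2.resize(f,None,fx=4,fy=3.5))"
```

```text
time_s: 11.65
position: [422.6, 362.6, 40.5]
ee_rot: [0.002, 0.707, 0.707, -0.0]
force: [-0.1, 0.8, -1.6]
width: 0.235
time_s: 11.95
position: [422.9, 362.8, 38.4]
ee_rot: [0.002, 0.707, 0.707, 0.0]
force: [0.3, -0.9, -1.3]
width: 0.238
[422.9 362.8  38.4] [0.  0.7 0.7 0. ] [ 0.6  0.6  1.7 -0.   0.8  0.6] 11.95
```

View pics/s3z.png

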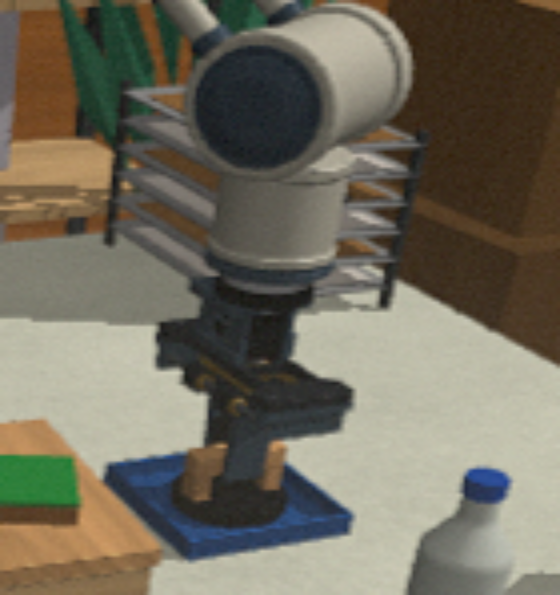

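The disc is level and about 1 mm above the tray floor. I'll ease it down until it touches.

```bash
python3 -m pendant '{"translation":[[0,0,0.001],[0,0,0.001],[0,0,0]],"turn":[[0,0,0],[0,0,0],[0,0,0]],"gripper":[-1,-1,-1]}'; python3 -m pendant '{"translation":[[0,0,0.001],[0,0,0]],"turn":[[0,0,0],[0,0,0]],"gripper":[-1,-1]}'
```

```text
time_s: 12.3
position: [422.9, 362.8, 37.2]
ee_rot: [0.002, 0.707, 0.707, 0.0]
force: [-3.1, -1.8, 14.5]
width: 0.239
time_s: 12.5
position: [423.0, 362.9, 37.0]
ee_rot: [0.002, 0.707, 0.707, 0.001]
force: [-6.3, -5.1, 33.8]
width: 0.238
```

```bash
python3 -m pendant '{"translation":[[0,0,-0.0015],[0,0,0]],"turn":[[0,0,0],[0,0,0]],"gripper":[-1,-1]}'
python3 -m pendant '{"translation":[[0,0,0],[0,0,0],[0,0,0],[0,0,0],[0,0,0]],"turn":[[0,0,0],[0,0,0],[0,0,0],[0,0,0],[0,0,0]],"gripper":[0.3,0.3,0.3,0.3,0.3]}'
python3 -m pendant '{"translation":[[0,0,-0.02],[0,0,-0.03],[0,0,-0.04],[0,0,-0.045],[0,0,-0.045]],"turn":[[0,0,0],[0,0,0],[0,0,0],[0,0,0],[0,0,0]],"gripper":[0.3,0.3,0.3,0.3,0.3]}'
python3 -m pendant '{"translation":[[0,0,-0.045],[0,0,-0.02],[0,0,0]],"turn":[[0,0,0],[0,0,0],[0,0,0]],"gripper":[0.3,0.3,0.3]}'
python3 look.py wrist w4
```

```text
time_s: 12.7
position: [423.0, 362.8, 37.1]
ee_rot: [0.002, 0.707, 0.707, 0.0]
force: [0.0, 0.1, -2.5]
width: 0.237
time_s: 13.2
position: [422.8, 362.7, 36.8]
ee_rot: [0.002, 0.707, 0.707, -0.0]
force: [0.3, 0.3, 0.4]
width: 0.635
time_s: 13.7
position: [421.9, 363.0, 218.6]
ee_rot: [0.002, 0.707, 0.707, -0.0]
force: [-0.8, 1.1, -0.1]
width: 0.651
time_s: 14.0
position: [423.3, 364.3, 285.2]
ee_rot: [0.003, 0.707, 0.707, 0.003]
force: [-0.1, 0.1, -1.2]
width: 0.65
[423.3 364.3 285.2] [0.  0.7 0.7 0. ] [ 0.6  0.3  1.4 -0.   1.4  0.6] 14.0
```

View pics/w4.png

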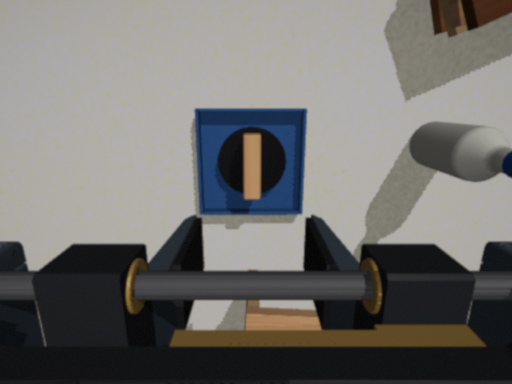

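The baren lies flat and centred in the tray. For the block I'll use both fingers, about 32 mm apart, against its uphill short side, with the finger line turned 28° off so the push also squares it towards the fence.

```bash
python3 - <<'E'
from h import *
Rt=Rdown(np.radians(-31.65))
plan([580,177,200],Rt)
E
```

```text
n 6 turn/row [0.0009 0.     0.0922]
[[-0.0311, 0.0261, 0.014], [-0.0286, 0.0289, 0.014], [-0.0258, 0.0314, 0.014], [-0.0228, 0.0337, 0.0139], [-0.0196, 0.0357, 0.0139]]
[[-0.0162, 0.0373, 0.0139]]
```

```bash
python3 -m pendant '{"translation":[[-0.026,0.022,0.011],[-0.025,0.024,0.011],[-0.023,0.026,0.011],[-0.021,0.028,0.011],[-0.018,0.029,0.011]],"turn":[[0,0,0.09],[0,0,0.09],[0,0,0.09],[0,0,0.09],[0,0,0.09]],"gripper":[-0.3,-0.3,-0.3,-0.3,-0.3]}'
python3 -m pendant '{"translation":[[-0.016,0.031,0.014],[-0.016,0.031,0.01],[0,0,0],[0,0,0]],"turn":[[0,0,0.09],[0,0,0.012],[0,0,0],[0,0,0]],"gripper":[-0.3,-0.3,-0.3,-0.3]}'
python3 look.py wrist w5
python3 - <<'E'
from h import *
plan([580,177,128],Rdown(np.radians(-31.65)),step=.03)
E
```

```text
time_s: 14.55
position: [529.7, 226.7, 225.6]
ee_rot: [0.002, 0.848, 0.53, -0.001]
force: [-0.1, 0.7, -0.4]
width: 0.348
time_s: 14.95
position: [568.5, 169.9, 202.3]
ee_rot: [0.001, 0.873, 0.487, -0.001]
force: [1.0, 0.1, 0.5]
width: 0.352
[568.5 169.9 202.3] [ 0.   0.9  0.5 -0. ] [ 0.2  0.5  1.4 -0.   1.2  0.7] 14.95
n 3 turn/row [0.0008 0.0007 0.0003]
[[0.0039, 0.0021, 0.0249], [0.0039, 0.0022, 0.0249], [0.0038, 0.0022, 0.0249]]
```

View pics/w5.png

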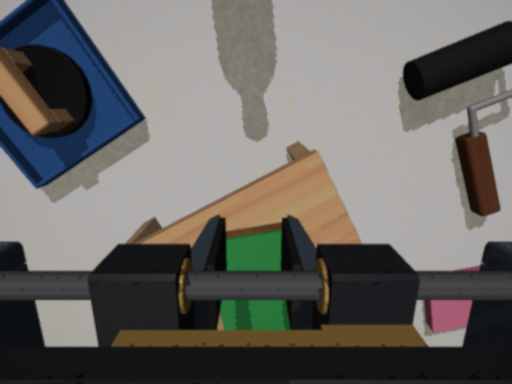

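```bash
python3 -m pendant '{"translation":[[0.007,0.003,0.01],[0.007,0.003,0.02],[0,0,0.022],[0,0,0.02],[0,0,0]],"turn":[[0,0,0],[0,0,0],[0,0,0],[0,0,0],[0,0,0]],"gripper":[-0.3,-0.3,-0.3,-0.3,-0.3]}'
python3 -m pendant '{"translation":[[0,0,0.001],[0,0,0]],"turn":[[0,0,0],[0,0,0]],"gripper":[-0.3,-0.3]}'
python3 look.py top t5; python3 -c "
import cv2;f=cv2.imread('pics/t5.png')[150:270,150:310];cv2.imwrite('pics/t5z.png',cv2.resize(f,None,fx=4,fy=4))"
```

```text
time_s: 15.5
position: [580.0, 180.0, 129.0]
ee_rot: [0.001, 0.873, 0.489, -0.002]
force: [-0.6, 0.5, -1.1]
width: 0.35
time_s: 15.7
position: [582.2, 179.8, 131.7]
ee_rot: [0.002, 0.873, 0.488, 0.001]
force: [0.1, 0.4, 0.0]
width: 0.349
[582.2 179.8 131.7] [0.  0.9 0.5 0. ] [ 0.2  0.6  1.5 -0.   1.1  0.8] 15.7
```

View pics/t5z.png

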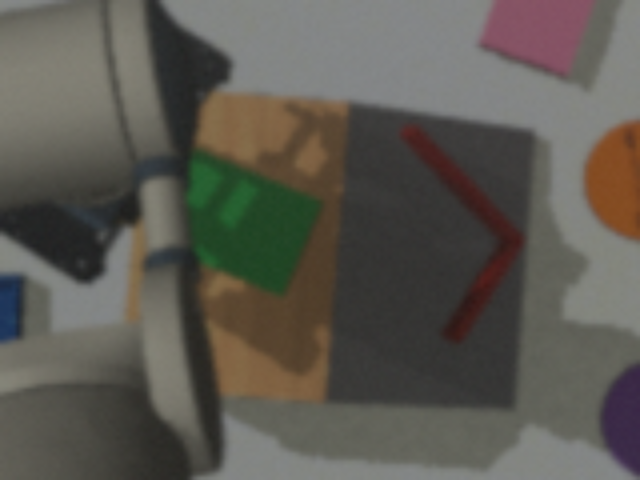

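```bash
python3 -m pendant '{"translation":[[-0.008,0.0025,0.004],[-0.009,0.003,0],[-0.009,0.003,0],[-0.009,0.003,0],[-0.006,0.002,0]],"turn":[[0,0,0],[0,0,0],[0,0,0],[0,0,0],[0,0,0]],"gripper":[-0.3,-0.3,-0.3,-0.3,-0.3]}'
python3 -m pendant '{"translation":[[0,0,0]],"turn":[[0,0,0]],"gripper":[-0.3]}'
python3 look.py scene s6;python3 look.py top t6;  python3 - <<'E'
import cv2
a=cv2.imread('pics/t6.png')[150:270,150:310];b=cv2.imread('pics/s6.png')[120:240,200:360]
import numpy as np
cv2.imwrite('pics/m6.png',cv2.resize(np.hstack([a,b]),None,fx=2.5,fy=2.5,interpolation=2))
from h import *
s,p=pickle.load(open("s6.pkl","rb"));W=cloud(p);h=cv2.cvtColor(p["frame"],cv2.COLOR_RGB2HSV)
g=(h[...,0]>50)&(h[...,0]<75)&(h[...,1]>120)&(W[...,2]>125)&(W[...,0]<640)
print(cv2.minAreaRect(W[g][:,:2].astype(np.float32)))
E
```

```text
time_s: 16.25
position: [571.6, 136.0, 127.1]
ee_rot: [0.002, 0.873, 0.488, 0.001]
force: [0.6, 0.3, -0.9]
width: 0.355
time_s: 16.35
position: [571.6, 136.2, 127.1]
ee_rot: [0.002, 0.873, 0.488, 0.0]
force: [-0.1, 0.4, 0.8]
width: 0.349
[571.6 136.2 127.1] [0.  0.9 0.5 0. ] [ 0.1  0.5  1.5 -0.   1.1  0.7] 16.35
[571.8 136.7 127.1] [0.  0.9 0.5 0. ] [ 0.1  0.5  1.5 -0.   1.1  0.7] 16.4
((-185.12612915039062, 640.1544799804688), (966.2637939453125, 1731.0992431640625), 25.506677627563477)
```

View pics/m6.png

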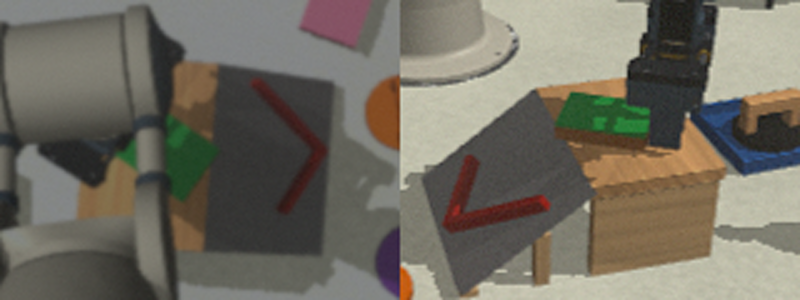

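```bash
cat > blk.py <<'E'
import sys
from h import *
np.set_printoptions(precision=1,suppress=True)
a=YAW; J=np.array([[np.cos(a),np.sin(a)],[-np.sin(a),np.cos(a)]])
for t in sys.argv[1:]:
    s,p=pickle.load(open(t+".pkl","rb"));W=cloud(p,s);h=cv2.cvtColor(p["frame"],cv2.COLOR_RGB2HSV)
    g=(h[...,0]>50)&(h[...,0]<75)&(h[...,1]>110)&(W[...,2]>20)&(W[...,2]<150)&(W[...,0]<640)&(W[...,0]>400)&(W[...,1]>-150)&(W[...,1]<230)
    r=cv2.minAreaRect(W[g][:,:2].astype(np.float32)); print(t,g.sum(),r,"jig c",J@np.array(r[0])-[512.5,68.4],"z",np.percentile(W[g][:,2],[5,95]))
    print((cv2.boxPoints(r)@J.T-[512.5,68.4]).tolist())
E
python3 blk.py s6 t6
```

```text
s6 462 ((522.8953857421875, 86.44505310058594), (99.47579956054688, 76.58483123779297), 55.697166442871094) jig c [ 3.8 51.2] z [137.8 141.4]
[[-54.46852286841346, 27.89265206104068], [11.415254302339576, -11.15297276514326], [62.1315003101837, 74.42329833799161], [-3.7522461620454237, 113.4689213000091]]
t6 411 ((519.7898559570312, 83.55290985107422), (90.56442260742188, 71.5552749633789), 55.74604034423828) jig c [ 0.9 48.1] z [135.4 143.9]
[[-52.930866734611584, 27.313707924889158], [8.657247784580704, -9.115139684063323], [54.763619406143334, 68.83428410712636], [-6.824464657374108, 105.26313365887177]]
```

```bash
python3 -m pendant '{"translation":[[-0.007,0.004,0],[-0.007,0.004,0],[-0.007,0.004,0],[-0.007,0.004,0],[-0.003,0.0015,0]],"turn":[[0,0,0],[0,0,0],[0,0,0],[0,0,0],[0,0,0]],"gripper":[-0.3,-0.3,-0.3,-0.3,-0.3]}'
python3 -m pendant '{"translation":[[0,0,0]],"turn":[[0,0,0]],"gripper":[-0.3]}'
python3 look.py scene s7;python3 look.py top t7; python3 blk.py s7 t7;  python3 - <<'E'
import cv2
a=cv2.imread('pics/t7.png')[150:270,150:310];b=cv2.imread('pics/s7.png')[120:240,200:360]
import numpy as np
cv2.imwrite('pics/m7.png',cv2.resize(np.hstack([a,b]),None,fx=2.5,fy=2.5,interpolation=2))
E
```

```text
time_s: 16.95
position: [570.5, 100.6, 127.0]
ee_rot: [0.002, 0.873, 0.488, 0.0]
force: [0.1, 1.0, 0.3]
width: 0.346
time_s: 17.05
position: [570.4, 101.0, 127.1]
ee_rot: [0.002, 0.873, 0.488, 0.0]
force: [-0.1, 0.1, 0.9]
width: 0.35
[570.4 101.  127.1] [0.  0.9 0.5 0. ] [ 0.1  0.5  1.6 -0.   1.1  0.6] 17.05
[570.5 101.4 127.1] [0.  0.9 0.5 0. ] [ 0.1  0.5  1.6 -0.   1.1  0.6] 17.1
s7 419 ((512.363037109375, 55.39623260498047), (101.41215515136719, 78.73729705810547), 44.18522644042969) jig c [-4.7 19.5] z [137.9 141.4]
[[-67.92082229684064, 8.344201559152623], [-9.559376824729895, -44.50939515913862], [58.51511712902675, 30.65906456438411], [0.15364107981656616, 83.51266124336212]]
t7 302 ((506.42535400390625, 52.073448181152344), (85.02351379394531, 71.37834930419922), 45.36406326293945) jig c [-10.4  15.8] z [135.9 144.1]
[[-65.24003710554405, 7.124301471186882], [-11.358640842713555, -39.69088599673778], [44.406090287975076, 24.49087115244187], [-9.475306096279951, 71.30606052384621]]
```

View pics/m7.png

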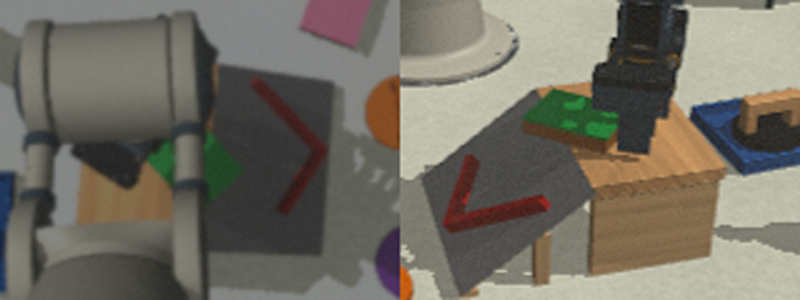

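The block turned too far, to about 42° off. It also sits about 20 mm towards -x, because only the right finger was in contact. It is still stable on the ledge. I'll back off, look from above, and then correct it with the open jaws straddling it.

```bash
python3 -m pendant '{"translation":[[0.01,0,0],[0.012,0,-0.015],[0,0,-0.04],[0,0,-0.045],[0,0,0]],"turn":[[0,0,0],[0,0,0],[0,0,0],[0,0,0],[0,0,0]],"gripper":[1,1,1,1,1]}'
python3 - <<'E'
from h import *
plan([511-20,55-75,265],Rdown(np.radians(44-90)),step=.038)
E
```

```text
time_s: 17.65
position: [584.8, 122.0, 232.9]
ee_rot: [0.004, 0.873, 0.488, 0.005]
force: [0.3, 0.2, -0.3]
width: 0.756
n 5 turn/row [ 0.0021 -0.0012  0.0505]
[[-0.034, -0.0011, -0.0066], [-0.034, 0.0006, -0.0066], [-0.0339, 0.0023, -0.0065], [-0.0338, 0.004, -0.0065], [-0.0336, 0.0057, -0.0064]]
```

```bash
python3 -m pendant '{"translation":[[-0.034,-0.001,-0.0065],[-0.034,0,-0.0065],[-0.034,0.002,-0.0065],[-0.034,0.004,-0.0065],[-0.0335,0.006,-0.0065]],"turn":[[0,0,0.05],[0,0,0.05],[0,0,0.05],[0,0,0.05],[0,0,0.05]],"gripper":[1,1,1,1,1]}'
python3 -m pendant '{"translation":[[0,0,0],[0,0,0]],"turn":[[0,0,0],[0,0,0]],"gripper":[1,1]}'
python3 look.py wrist w8; python3 blk.py w8
```

```text
time_s: 18.15
position: [486.8, -21.4, 259.9]
ee_rot: [0.002, 0.927, 0.375, 0.001]
force: [1.5, -0.7, 1.4]
width: 1.004
time_s: 18.35
position: [487.7, -21.0, 259.9]
ee_rot: [0.002, 0.927, 0.375, 0.001]
force: [0.6, 0.5, -0.5]
width: 1.002
[487.7 -21.  259.9] [0.  0.9 0.4 0. ] [-0.2  0.3  1.6 -0.   1.3  0.6] 18.35
w8 9600 ((506.8174743652344, 52.07899475097656), (110.52491760253906, 74.8953628540039), 44.1644172668457) jig c [-10.   15.8] z [138.1 140.5]
[[-74.88436896571193, 0.03745423516500068], [-19.3888692305527, -50.25733739985889], [54.83236587510885, 31.638714918515902], [-0.6631337386257883, 81.93350465006012]]
```

View pics/w8.png

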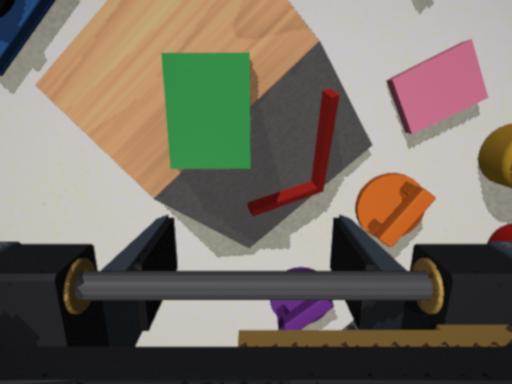

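```bash
python3 - <<'E'
from h import *
import cv2
s,p=pickle.load(open("w8.pkl","rb"));W=cloud(p,s);h=cv2.cvtColor(p["frame"],cv2.COLOR_RGB2HSV)
g=((h[...,0]>50)&(h[...,0]<75)&(h[...,1]>110)&(W[...,0]<640)&(W[...,0]>400)&(W[...,1]>-150)&(W[...,1]<230)).astype(np.uint8)
g[200:]=0
n,l,st,c=cv2.connectedComponentsWithStats(g); print(st)
i=1+np.argmax(st[1:,4]); m=l==i
r=cv2.minAreaRect(np.argwhere(m)[:,::-1].astype(np.float32)); print(r)
# pixel centroid -> world on z=139.5
for q in [r[0]]+cv2.boxPoints(r).tolist():
    T=T_of(p,s); d=T[:3,:3]@np.array([(q[0]-p["cx"])/p["fx"],-(q[1]-p["cy"])/p["fy"],-1]); t=(139.5-T[2,3])/d[2]; print(T[:3,3]+d*t)
E
python3 - <<'E'
E
```

```text
[[     0      0    512    384 187008]
 [   162     53     89    116   9600]]
((206.06103515625, 110.55427551269531), (115.80619812011719, 86.9837646484375), 89.37040710449219)
[511.37178673  58.53984221 139.5       ]
[520.56926698 116.7049456  139.5       ]
[572.392622    64.25075376 139.5       ]
[501.21555279  -5.68844439 139.5       ]
[444.05506212  52.23970132 139.5       ]
```

```bash
python3 - <<'E'
from h import *
plan([516.8,62.9,175],Rdown(np.radians(-46.5)))
plan([516.8,62.9,126],Rdown(np.radians(-46.5)),start=(np.array([516.8,62.9,175]),Rdown(np.radians(-46.5))))
E
```

```text
n 3 turn/row [ 0.0014 -0.0001  0.0036]
[[0.0263, -0.0134, 0.0282], [0.0262, -0.0134, 0.0282], [0.0262, -0.0135, 0.0282]]
n 2 turn/row [0. 0. 0.]
[[0.0, 0.0, 0.0245], [0.0, 0.0, 0.0245]]
```

```bash
python3 -m pendant '{"translation":[[0.026,-0.0135,0.028],[0.026,-0.0135,0.028],[0.026,-0.0135,0.028],[0,0,0],[0,0,0]],"turn":[[0.001,0,0.004],[0.001,0,0.004],[0.001,0,0.004],[0,0,0],[0,0,0]],"gripper":[1,1,1,1,1]}'
python3 - <<'E'
from h import *
plan([516.8,62.9,126],Rdown(np.radians(-46.5)))
E
python3 look.py wrist w9
```

```text
time_s: 18.9
position: [515.7, 63.3, 174.7]
ee_rot: [0.0, 0.929, 0.371, -0.001]
force: [-0.5, 0.1, 0.6]
width: 1.004
n 2 turn/row [-0.0001  0.0006  0.0006]
[[0.0003, 0.0005, 0.0244], [0.0003, 0.0005, 0.0244]]
[515.7  63.3 174.7] [ 0.   0.9  0.4 -0. ] [ 0.   0.4  1.7 -0.   1.1  0.8] 18.9
```

View pics/w9.png

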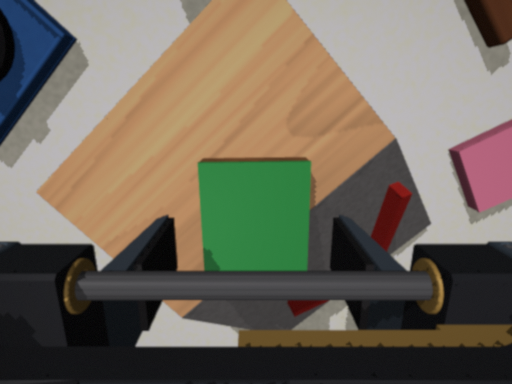

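The block spans columns 199–310 and is centred between the fingers (175–333) and aligned with them. I'll lower around it.

```bash
python3 -m pendant '{"translation":[[0,0,0.02],[0,0,0.018],[0,0,0.01],[0,0,0],[0,0,0]],"turn":[[0,0,0],[0,0,0],[0,0,0],[0,0,0],[0,0,0]],"gripper":[1,1,1,1,1]}'
python3 -m pendant '{"translation":[[0,0,0],[0,0,0],[0,0,0]],"turn":[[0,0,0],[0,0,0],[0,0,0]],"gripper":[0.74,0.74,0.74]}' 3
python3 - <<'E'
from h import *
plan([551.3,63.7,126],Rdown(np.radians(-37.65)),step=.006)
E
```

```text
time_s: 19.45
position: [516.2, 61.7, 128.3]
ee_rot: [0.001, 0.929, 0.37, 0.001]
force: [0.4, 1.4, 0.5]
width: 0.997
time_s: 19.75
position: [516.0, 61.9, 128.0]
ee_rot: [0.001, 0.929, 0.37, 0.001]
force: [-0.4, 0.2, 0.5]
width: 0.87
n 6 turn/row [ 0.0003 -0.0001 -0.026 ]
[[0.0045, 0.0038, 0.0003], [0.0044, 0.0039, 0.0003], [0.0043, 0.0041, 0.0003], [0.0042, 0.0042, 0.0003], [0.0041, 0.0043, 0.0003]]
[[0.0039, 0.0044, 0.0003]]
```

I'll pinch lightly at 3 N so that it follows exactly, and slide it along the ledge without any lift.

```bash
python3 -m pendant '{"translation":[[0,0,0],[0,0,0],[0,0,0]],"turn":[[0,0,0],[0,0,0],[0,0,0]],"gripper":[0.55,0.55,0.55]}' 3
python3 -m pendant '{"translation":[[0.0045,0.004,0],[0.0045,0.004,0],[0.0045,0.004,0],[0.004,0.004,0],[0.004,0.0045,0]],"turn":[[0,0,-0.026],[0,0,-0.026],[0,0,-0.026],[0,0,-0.026],[0,0,-0.026]],"gripper":[0.55,0.55,0.55,0.55,0.55]}'
python3 -m pendant '{"translation":[[0.004,0.0045,0],[0,0,0]],"turn":[[0,0,-0.026],[0,0,0]],"gripper":[0.55,0.55]}'
python3 look.py scene s10; python3 blk.py s10; python3 -c "
import cv2;f=cv2.imread('pics/s10.png')[110:250,190:370];cv2.imwrite('pics/s10z.png',cv2.resize(f,None,fx=3.5,fy=3.5))"
```

```text
time_s: 20.05
position: [515.9, 61.9, 127.7]
ee_rot: [0.001, 0.929, 0.37, 0.0]
force: [-0.9, 0.0, 4.4]
width: 0.829
time_s: 20.55
position: [546.0, 63.4, 127.5]
ee_rot: [0.0, 0.903, 0.43, 0.0]
force: [-1.5, 0.7, 3.4]
width: 0.826
time_s: 20.75
position: [552.5, 63.6, 127.5]
ee_rot: [0.001, 0.897, 0.442, 0.001]
force: [1.5, 0.8, 1.4]
width: 0.822
[552.5  63.6 127.5] [0.  0.9 0.4 0. ] [ 0.   0.5  1.6 -0.   1.   0.7] 20.75
s10 320 ((545.0272827148438, 52.03028869628906), (117.3765869140625, 89.89607238769531), 49.22759246826172) jig c [28.1 18.2] z [137.8 141.3]
[[-43.14938625314278, -1.4459888185420624], [28.52912496548595, -55.7000498513567], [99.36818789836525, 37.88992996561318], [27.689677044010068, 92.14398528798878]]
```

View pics/s10z.png

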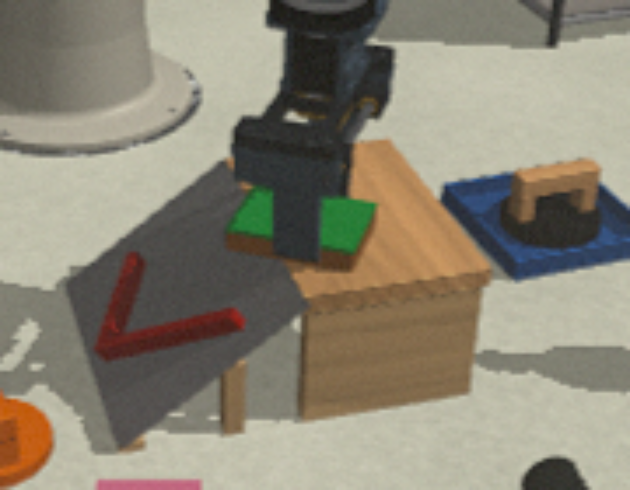

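```bash
python3 -m pendant '{"translation":[[0,0,0],[0,0,0],[0,0,0],[0,0,-0.02],[0,0,-0.03]],"turn":[[0,0,0],[0,0,0],[0,0,0],[0,0,0],[0,0,0]],"gripper":[1,1,1,1,1]}' 20
python3 -m pendant '{"translation":[[0.005,0,-0.01],[0.02,0,0],[0.025,0,0],[0.02,0,0],[0,0,0]],"turn":[[0,0,0],[0,0,0],[0,0,0],[0,0,0],[0,0,0]],"gripper":[-0.3,-0.3,-0.3,-0.3,-0.3]}'
python3 look.py scene s11; python3 look.py top t11; python3 blk.py s11 t11;python3 -c "
import cv2;f=cv2.imread('pics/s11.png')[110:250,190:370];cv2.imwrite('pics/s11z.png',cv2.resize(f,None,fx=3.5,fy=3.5))"
```

```text
time_s: 21.3
position: [550.2, 63.6, 176.9]
ee_rot: [-0.0, 0.898, 0.441, -0.001]
force: [1.3, -0.6, -0.4]
width: 0.997
time_s: 21.8
position: [595.2, 120.8, 187.1]
ee_rot: [0.0, 0.897, 0.442, 0.0]
force: [-0.1, -0.9, -0.1]
width: 0.593
[595.2 120.8 187.1] [0.  0.9 0.4 0. ] [ 0.1  0.5  1.4 -0.   1.2  0.8] 21.8
[594.3 119.8 187.1] [ 0.   0.9  0.4 -0. ] [ 0.1  0.5  1.4 -0.   1.2  0.8] 21.85
s11 535 ((548.2314453125, 57.78567123413086), (98.3541259765625, 78.85897064208984), 52.83900833129883) jig c [30.9 24.2] z [137.8 141.2]
[[-29.085323438602416, 4.935713778915698], [36.66564467520402, -38.60208737786116], [90.96662950467055, 43.403597112214726], [25.21569160368972, 86.94140401874387]]
t11 540 ((547.967529296875, 56.31282043457031), (96.83529663085938, 72.90313720703125), 51.356536865234375) jig c [30.8 22.7] z [135.7 144.1]
[[-26.85741324487327, 3.9227619927951736], [32.86613101000569, -37.885943736489736], [88.39951577173952, 41.44322570130693], [28.6759715168605, 83.25193143059184]]
```

View pics/s11z.png

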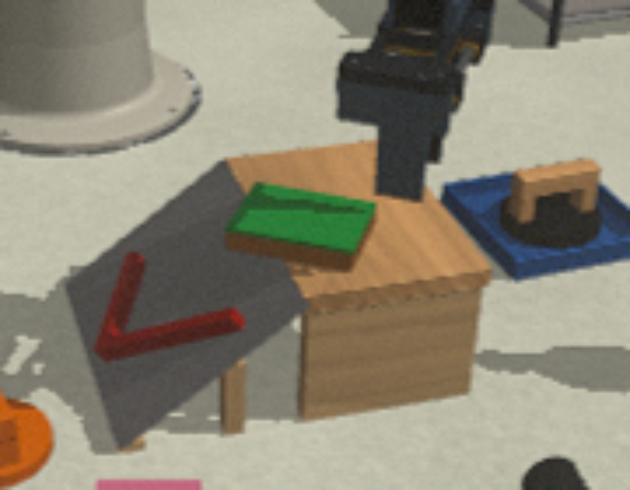

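The block is now parallel to the long fence and placed so that a push along its own long axis takes it over the edge directly above home.

```bash
python3 -m pendant '{"translation":[[0,0.0015,0.02],[0,0,0.022],[0,0,0.015],[0,0,0.002],[0,0,0]],"turn":[[0,0,0],[0,0,0],[0,0,0],[0,0,0],[0,0,0]],"gripper":[-0.3,-0.3,-0.3,-0.3,-0.3]}'
python3 -m pendant '{"translation":[[-0.007,0,0],[-0.007,0,0],[-0.006,0,0],[-0.006,0,0],[-0.005,0,0]],"turn":[[0,0,0],[0,0,0],[0,0,0],[0,0,0],[0,0,0]],"gripper":[-0.3,-0.3,-0.3,-0.3,-0.3]}'
python3 look.py scene s12;python3 blk.py s12
```

```text
time_s: 22.4
position: [595.0, 117.6, 128.6]
ee_rot: [0.0, 0.898, 0.441, -0.0]
force: [-0.2, 0.2, 1.0]
width: 0.342
time_s: 22.9
position: [576.2, 93.0, 128.8]
ee_rot: [0.001, 0.898, 0.441, 0.0]
force: [0.1, 1.0, 0.7]
width: 0.348
[576.2  93.  128.8] [0.  0.9 0.4 0. ] [ 0.1  0.5  1.5 -0.   1.1  0.7] 22.9
s12 486 ((514.0028076171875, 40.85674285888672), (99.72760009765625, 133.34390258789062), 64.74259185791016) jig c [-2.1  5.1] z [137.7 141.3]
[[-82.4897394301093, -16.71219288467683], [41.48390608530474, -65.8153905962625], [78.20810210212983, 26.904243029247425], [-45.76554365613316, 76.00744454779243]]
```

```bash
python3 -c "
import cv2;f=cv2.imread('pics/s12.png')[110:250,190:370];cv2.imwrite('pics/s12z.png',cv2.resize(f,None,fx=3.5,fy=3.5))"
```

```text
(no output)
```

View pics/s12z.png

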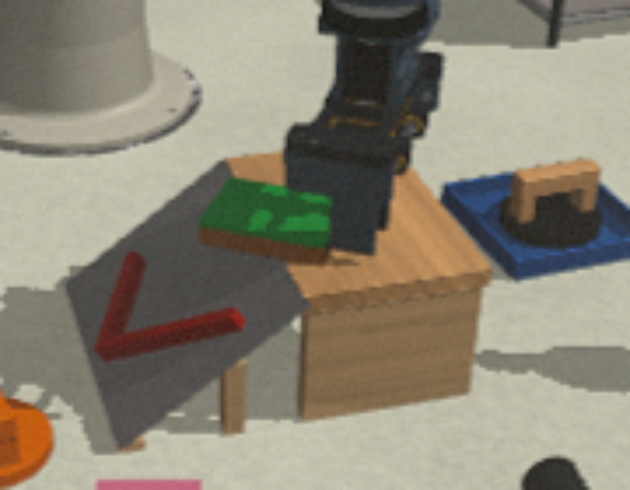

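The block is still square to the fingers and well over the edge. I'll keep pushing gently.

```bash
python3 -m pendant '{"translation":[[-0.004,0,0],[-0.004,0,0],[-0.003,0,0],[-0.002,0,0],[0,0,0]],"turn":[[0,0,0],[0,0,0],[0,0,0],[0,0,0],[0,0,0]],"gripper":[-0.3,-0.3,-0.3,-0.3,-0.3]}'
python3 look.py scene s13;python3 -c "
import cv2;f=cv2.imread('pics/s13.png')[110:250,190:370];cv2.imwrite('pics/s13z.png',cv2.resize(f,None,fx=3.5,fy=3.5))"
```

```text
time_s: 23.45
position: [568.3, 83.1, 128.5]
ee_rot: [0.0, 0.898, 0.441, -0.0]
force: [-0.2, 0.5, 0.2]
width: 0.345
[568.3  83.1 128.5] [ 0.   0.9  0.4 -0. ] [ 0.   0.5  1.6 -0.   1.   0.7] 23.45
```

View pics/s13z.png

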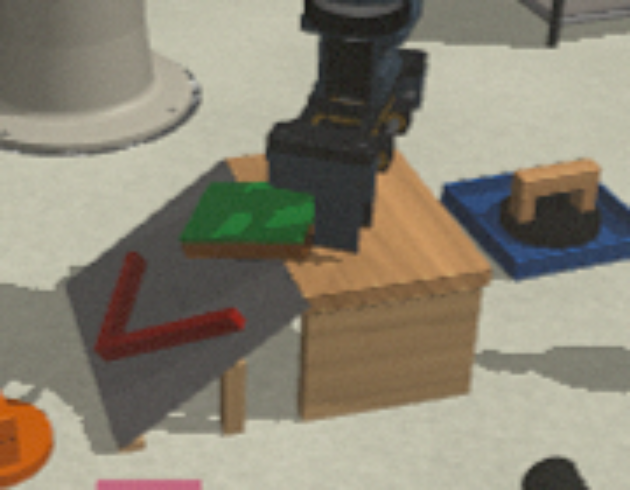

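```bash
python3 -m pendant '{"translation":[[-0.003,0,0],[-0.003,0,0],[-0.002,0,0],[0,0,0],[0,0,0]],"turn":[[0,0,0],[0,0,0],[0,0,0],[0,0,0],[0,0,0]],"gripper":[-0.3,-0.3,-0.3,-0.3,-0.3]}'
python3 look.py scene s14;python3 -c "
import cv2;f=cv2.imread('pics/s14.png')[110:250,190:370];cv2.imwrite('pics/s14z.png',cv2.resize(f,None,fx=3.5,fy=3.5))"
```

```text
time_s: 24.0
position: [563.6, 76.9, 128.6]
ee_rot: [0.001, 0.898, 0.441, 0.0]
force: [0.5, -1.7, 0.6]
width: 0.347
[563.6  76.9 128.6] [0.  0.9 0.4 0. ] [ 0.   0.5  1.6 -0.   1.   0.7] 24.0
```

View pics/s14z.png

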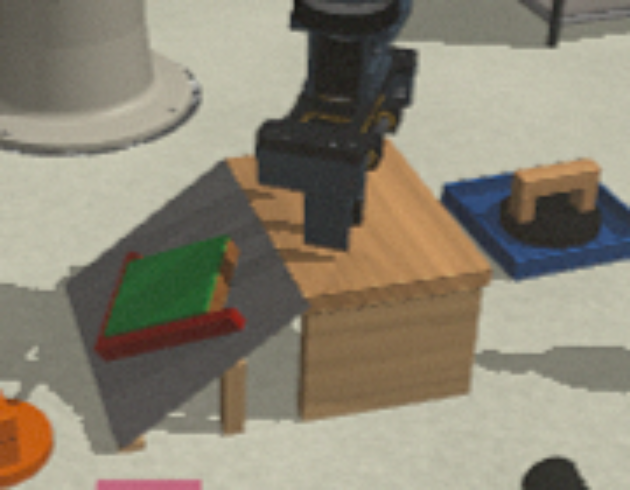

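The block tipped and slid into the corner. I'll retract and check it with the wrist camera from the tilted viewpoint used earlier.

```bash
python3 -m pendant '{"translation":[[0.005,0,-0.01],[0,0,-0.03],[0,0,-0.04],[0,0,-0.04],[0,0,-0.03]],"turn":[[0,0,0],[0,0,0],[0,0,0],[0,0,0],[0,0,0]],"gripper":[-0.3,-0.3,-0.3,-0.3,-0.3]}'
python3 - <<'E'
from h import *
plan([505,-130,245],Rdown(np.radians(-3.6),np.radians(36)),step=.035,stepr=.1)
E
```

```text
time_s: 24.55
position: [567.1, 81.4, 282.1]
ee_rot: [0.001, 0.897, 0.441, 0.001]
force: [0.6, -0.5, -0.6]
width: 0.352
n 9 turn/row [ 0.0211  0.0676 -0.0637]
[[-0.0228, 0.0089, 0.0041], [-0.0236, 0.0075, 0.0024], [-0.0241, 0.006, 0.0006], [-0.0244, 0.0044, -0.0011], [-0.0245, 0.0028, -0.0029]]
[[-0.0244, 0.0012, -0.0046], [-0.024, -0.0005, -0.0062], [-0.0235, -0.0021, -0.0078], [-0.0227, -0.0038, -0.0093]]
```

```bash
python3 -m pendant '{"translation":[[-0.023,0.009,0.004],[-0.0235,0.0075,0.0025],[-0.024,0.006,0.0005],[-0.0245,0.0045,-0.001],[-0.0245,0.003,-0.003]],"turn":[[0.021,0.068,-0.064],[0.021,0.068,-0.064],[0.021,0.068,-0.064],[0.021,0.068,-0.064],[0.021,0.068,-0.064]],"gripper":[1,1,1,1,1]}'
python3 -m pendant '{"translation":[[-0.0245,0.001,-0.0045],[-0.024,0,-0.006],[-0.0235,-0.002,-0.008],[-0.0225,-0.004,-0.009],[0,0,0]],"turn":[[0.021,0.068,-0.064],[0.021,0.068,-0.064],[0.021,0.068,-0.064],[0.021,0.068,-0.064],[0,0,0]],"gripper":[1,1,1,1,1]}'
python3 -m pendant '{"translation":[[0,0,0],[0,0,0]],"turn":[[0,0,0],[0,0,0]],"gripper":[1,1]}'
python3 look.py wrist w15
```

```text
time_s: 25.05
position: [532.4, -37.4, 259.3]
ee_rot: [-0.12, 0.801, 0.572, 0.13]
force: [0.7, -0.6, 0.9]
width: 0.754
time_s: 25.55
position: [504.9, -133.9, 240.2]
ee_rot: [-0.213, 0.692, 0.651, 0.227]
force: [-0.3, 0.1, -0.5]
width: 1.002
time_s: 25.75
position: [505.4, -129.9, 241.8]
ee_rot: [-0.212, 0.692, 0.652, 0.226]
force: [-0.3, -0.1, -0.1]
width: 1.0
[ 505.4 -129.9  241.8] [-0.2  0.7  0.7  0.2] [-0.7  0.5  1.5  0.5  1.6 -0.7] 25.75
```

View pics/w15.png

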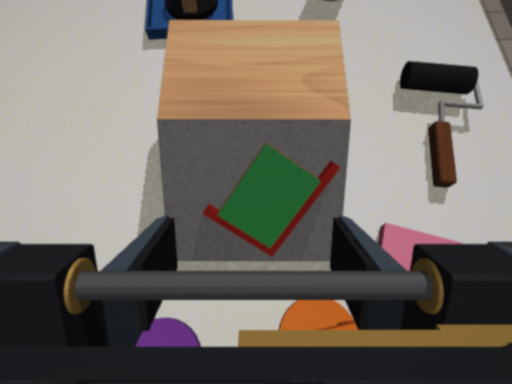

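The block looks flush to both fences. I'll measure it in the corner frame.

```bash
python3 meas.py w15 2>&1 | head -20; cat > fin.py <<'E'
import sys
from h import *
np.set_printoptions(precision=2,suppress=True)
s,p=pickle.load(open(sys.argv[1]+".pkl","rb")); W=cloud(p,s); h=cv2.cvtColor(p["frame"],cv2.COLOR_RGB2HSV)
g=(h[...,0]>45)&(h[...,0]<75)&(h[...,1]>110)&(W[...,1]<30)&(W[...,1]>-140)&(W[...,0]>420)&(W[...,0]<620)&(W[...,2]>20)
G=W[g]; c=G.mean(0); n=np.linalg.svd(G-c,full_matrices=False)[2][2]; n*=np.sign(n[2]); print("top normal",n,"tilt",np.degrees(np.arccos(n[2])))
tl=np.radians(36); y=YAW
n0=np.array([np.sin(y)*np.sin(tl),-np.cos(y)*np.sin(tl),np.cos(tl)]); X=np.array([np.cos(y),np.sin(y),0]);U=np.cross(n0,X)
print("flatness",np.degrees(np.arccos(n@n0)))
co=np.array([528.1,-86.6,32.1]); a=np.radians(34); ex=X*np.sin(a)+U*np.cos(a); ey=-X*np.cos(a)+U*np.sin(a)
L=(W-co)@np.c_[ex,ey,n0]
gl=L[g]; print("top z",np.median(gl[:,2]))
r=cv2.minAreaRect(gl[:,:2].astype(np.float32)); print("rect in corner frame",r)
H,S=h[...,0],h[...,1]; red=((H<6)|(H>174))&(S>150)&(abs(L[...,2]-16)<4)&(abs(L[...,0])<150)&(abs(L[...,1])<120)
q=L[red]; lo=q[q[:,0]>30]; sh=q[q[:,1]>30]
print("long fence y",np.median(lo[:,1]),np.percentile(lo[:,1],[3,97]),"short x",np.median(sh[:,0]),np.percentile(sh[:,0],[3,97]))
E
python3 fin.py w15
```

```text
return _methods._mean(a, axis=axis, dtype=dtype,
  ret = ret.dtype.type(ret / rcount)
ledge z 119.31421896893636 green z nan
ledge jx range [403.9 621.2] jy min [66.9 69.1]
plane n [-0.  -0.6  0.8] tilt 35.952776116366245 yaw -3.5814372730442288 16461
edge jy 68.42443350729152
bar top d nan n 0
Traceback (most recent call last):
  File "meas.py", line 27, in <module>
    rx=B@X; ru=B@U; rc=cv2.minAreaRect(np.c_[rx,ru].astype(np.float32)); print(" bar X range",np.percentile(rx,[1,99]),"U",np.percentile(ru,[1,99]),rc)
                                                                                              ~~~~~~~~~~~~~^^^^^^^^^^^
top normal [-0.04 -0.59  0.81] tilt 35.97567157744491
flatness 0.04472132774027712
top z 19.91844397334755
rect in corner frame ((48.6966667175293, 36.6021842956543), (99.8860855102539, 74.86305236816406), 0.06380342692136765)
long fence y -6.420289878326779 [-10.2  -1. ] short x -6.841475161474305 [-10.55  -1.06]
```

The block's centre is within about 1.5 mm of home, and square and flat within 0.1°. One last check of the baren and the bystanders before I hand in.

```bash
python3 look.py top t16; python3 - <<'E'
from h import *
np.set_printoptions(precision=1,suppress=True)
s,a=pickle.load(open("top0.pkl","rb")); s,b=pickle.load(open("t16.pkl","rb"))
W=cloud(b); h=cv2.cvtColor(b["frame"],cv2.COLOR_RGB2HSV)
m=(abs(W[...,0]-423)<55)&(abs(W[...,1]-362)<55)&(W[...,2]>50)&(W[...,2]<75)
print("bar n",m.sum(),W[m].mean(0) if m.any() else None, np.percentile(W[m][:,2],[10,90]))
m=(abs(W[...,0]-423)<60)&(abs(W[...,1]-362)<60)&(h[...,2]<40)&(W[...,2]>10)&(W[...,2]<30); print("disc",m.sum(),W[m].mean(0))
E
```

```text
[ 505.4 -129.6  241.9] [-0.2  0.7  0.7  0.2] [-0.7  0.5  1.5  0.5  1.6 -0.7] 25.8
bar n 213 [423.6 363.1  63.9] [59.7 68.4]
disc 461 [423.6 359.1  18.9]
```

View pics/t16.png

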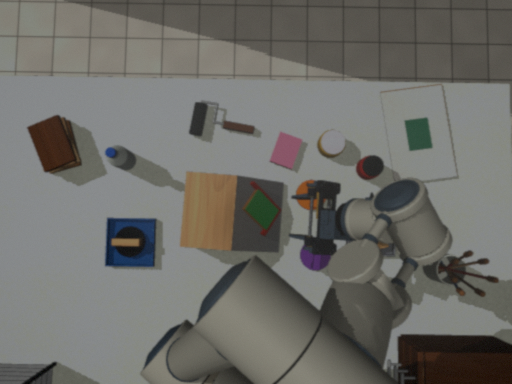

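The disc's top is at 19 mm (5 mm floor + 14 mm disc), so it sits on the tray floor, centred at about (424,361). The bystanders visible in the top view are where they started.

```bash
python3 -c "
from workcell import bot
print(bot.close_job())"
```

```text
the job is handed in; nothing more can be done
None
```

The job is done and handed in: the baren is in the blue tray and the block is home in the red corner. It was handed in at about 26 s of the 51 s allowed, and no verdict was reported.

**Baren:** I gripped it by the bar, lifted it along the plate's normal, and set it down in the tray. Contact peaked at about 34 N while I eased it onto the floor, then I backed off and released it. The last check put the disc within about 3 mm of the tray's centre, with its top at 19 mm as expected for lying flat.

**Block:** My first two-finger push turned it too far, to about 42° off instead of 34°. I lowered the jaws around it, pinched it at 3 N and slid it along the ledge to line it up, never lifting it. I then pushed it over the edge and it slid home by itself. By wrist-camera depth it is at x 48.7 and y 36.6 mm against a home of 50 and 37.5. A second reading of the fences puts it at about 49.7 and 37.6. It is square and flat within 0.1° and rests on the plate.

**Checks that fell short:** The repeat run of the general measuring script failed because it expected the baren still on the plate, so I measured the block with a separate script. I checked the bystanders only by eye in the last top view. The jar, tin, bottle and roller looked unmoved, but the arm hid the grey tray and cork block. The arm never went over that tray, apart from the final pose.

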